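# Make up a bead-and-tile kit

### The arm

A 6-joint arm with a two-finger parallel gripper is mounted at the origin on the work surface. World frame = base frame: x ahead of the robot, y to its left, z up, the work surface at z = 0. Lengths are in m, angles in degrees, forces in N, time in s.
With the tool pointing down it reaches from about 0.25 to 0.725 m from the base axis. Payload 9.7 kg.
Tool frame: the origin (TCP) lies at the very end of the fingers, on their centre line; the grasp point (between the pads) lies 19 mm behind it; x points along the fingers, y is the direction in which the jaws open and shut, and the axes are right-handed (so a half turn about x gives the same grasp; the last joint's range is limited). The gripper opens to 85 mm and grips with 20 to 120 N. Pads are 22 mm wide; open, the fingers measure 114 mm over their backs; the gripper's body (76 mm by 85 mm) begins 54 mm behind the grasp point. The pads swing forward as they close: fully open they stand 13 mm farther back than shut.
Start: joints at [-74.542, 4.979, 10.078, 95.1, 0, 90], TCP at [0.147, -0.53, 0.231] pointing down, gripper open.
Joint ranges: [-179.16, 179.16], [-48.56, 103.87], [-65.8, 70.77], [-126.05, 130.52], [-82.76, 87.17], [-180, 180]. Speed limits (degrees/s): [127.2, 127.2, 147.25, 180, 180, 180].

### API

Orientations are given as [roll, pitch, yaw] about the fixed x, y, z axes, in that order (R = Rz(yaw) Ry(pitch) Rx(roll)).
In Python, from workcell import get_obs, cams, bot gives the robot as it stands.
- The arm moves only by the tool apply_moves, never from a script. Its argument "rows" is a list that holds one entry, the list of rows, each a list of 7 numbers: the shift along the tool's x, y, z in mm, then the turn, a rotation vector about the tool's x, y, z in rad, then the opening, from 0 (shut) to 1 (fully open). A call has 1 to 20 rows; each row is the pose to reach, as a shift and turn from the pose measured when the call began, along the tool's axes at that moment; what a row does not reach only later rows make up. A row lasts 1/10 s, in which the tool goes at most 50 mm and 8.59 degrees, less where a joint would pass 70% of its speed; a pose out of reach is approached as far as the arm can. A call with a gripper value outside its range is refused whole. The fingers move at their own pace and stop on an object; "newtons" is the grip in N (left out, the last holds). Time passes only in rows, so rows that repeat a pose let the fingers close. It gives the time, the measured TCP pose, the force and the opening at its end, in the units of the state.
- get_obs(): the state, without advancing time (a new reading comes with each control period).
- cams.camera(name): name is "side" or "top" or "wrist"; returns a dict with "pixels" (480x640x3 uint8, red, green, blue), "range_z" (480x640 float32, m along the optical axis (not along the pixel's ray), 0 where there is no reading), "fx", "fy", "cx", "cy" (pixels), "eye" and "attitude" of the camera in the world. Camera axes: x right, y up, looking along -z (the intrinsics and any distortion apply to the point x, -y, -z); pixel columns grow to the right and rows downward; lengths in m; the calibration is good to about 2 mm. A picture is of the moment at which its call begins.
- bot.job_done(): hands the job in, once; it reports no verdict.
Trained networks look in a picture, given as the dict that the camera call returned (one of the last four; its "shot" number tells which), for a name from the list of things; names that differ only in an ending like _2 or _b are one class to them, and where a whole thing is asked for, a point or a joint stands for the part that bears it (a point fixed in the world has none). Each returns a list of dicts, best first, with "confidence" (0 to 1); they miss things now and then, are a little off and sometimes report something else, mostly with a low value. They report only what shows in the picture. A call takes as long as a camera call. They do not tell look-alikes from the thing itself.
- cams.find_in(label, picture): "at" ([x, y, z] in m, in world coordinates, good to about 4 mm: the middle of the surface that is visible of it).
The state is a dict: "time": time; "q": joint angles; "qd": joint speeds; "joint_efforts": joint torques, N m; "ee_pos": TCP position; "tcp_rot": TCP orientation; "wrist_force": force on the tool from outside, world axes, zero at the start; "torque": the same for the moment, N m; "opening": finger opening in m.
Only numpy, scipy, OpenCV 4.12 (cv2) and the standard library are available. Lean on these libraries where they do the work, as an engineer would, in place of code of your own. Each camera call takes 0.05 s, during which the arm holds its last target.

### The job

Make up the craft kit on the pink board: pull the hopper's yellow slide gate fully out so that all the beads run into the bead well, then push it fully shut again. After the gate is shut, lay the wooden cover over the bead well; also put every flower tile that is there in a tile seat of its own (any seat, before or after), face up, and press the cover and each tile down until it sits level and fully home. Leave the bead jars standing where they are.

Things in the scene. Friction and masses are not known exactly. Their poses are not given: they have to be found in the camera images.
- station: Kit-filling station, fixed: a pink board, 150 mm along its x, from -145 to +120 mm along its y, top surface 30 mm above the table, with four tile seats and a bead well; at its +y end a clear hopper on steel legs (foot y +150 to +250 mm, x -50 to +50 mm; bin y +170 to +260 mm, x -30 to +30 mm, 250 mm high). Origin on the table; z up; unturned, x points away from the robot and y to the robot's left
- chute_lip (a point): Middle of the lower edge of the aluminium chute, 50 mm above the table, at the well's +y side. The chute, 56 mm wide with 16 mm side walls, rises from here at 29 degrees along station +y to the hopper. Six beads lie on the slide gate in the hopper's bottom; they run down the chute into the well when the gate is pulled out
- gate (a joint): Travel (m) of the yellow slide gate in the hopper base: 0 = shut, 0.055 = pulled fully out, along the station's -x (towards the robot). It stays where it is left; moving it takes about 2 N plus 8 N per m/s. Keep it out about 2 s for the beads to run down
- gate_handle (a point): Centre of the top of the gate's handle: an upright yellow block 24 mm long (station x), 12 mm wide (station y), rising 40 mm from the gate plate (its top is 180 mm above the table). The hopper wall is 70 mm away in station +x when the gate is shut. The point moves with the gate
- well (a point): Centre of the bead well where the cover's underside finally rests (30 mm above the table; axes as the station's). Opening 52 x 52 mm, 28 mm deep. Square white rim, 62 mm inside, 5 mm thick, top 9 mm above this point; inside it a push-down frame like the seats' pads (5 mm, about 5 N). Chute lip 35 mm away at +y: fingers holding the cover must be on its -x and +x sides
- seat1 (a point): Centre of a tile seat where the tile's underside finally rests (30 mm above the table; axes as the station's). Square white rim, 50 mm inside, 5 mm thick, top 9 mm above this point. Inside, a grey 40 mm pad stands 5 mm high at first; pressing the tile with more than about 5 N pushes it down flush, where it stays. Seats are 72 mm apart along station x, 80 mm along y
- seat2 (a point): As seat1, another tile seat
- seat3 (a point): As seat1, another tile seat
- seat4 (a point): As seat1, another tile seat
- tile1: White ceramic tile, 46 x 46 x 14 mm, about 60 g, with a red flower on top. Origin at the centre of its underside, z up, x and y along its sides. May be absent
- tile2: White ceramic tile, 46 x 46 x 14 mm, about 60 g, with a orange flower on top. Origin at the centre of its underside, z up, x and y along its sides. May be absent
- tile3: White ceramic tile, 46 x 46 x 14 mm, about 60 g, with a teal flower on top. Origin at the centre of its underside, z up, x and y along its sides. May be absent
- tile4: White ceramic tile, 46 x 46 x 14 mm, about 60 g, with a deep pink flower on top. Origin at the centre of its underside, z up, x and y along its sides. May be absent
- cover: Light wooden cover plate with a blue-green square on top, 58 x 58 x 14 mm, about 45 g. Origin at the centre of its underside, z up, x and y along its sides
- bead1: A chunky round bead, 12 mm across; origin at its centre
- bead2: A chunky round bead, 12 mm across; origin at its centre
- bead3: A chunky round bead, 12 mm across; origin at its centre
- bead4: A chunky round bead, 12 mm across; origin at its centre
- bead5: A chunky round bead, 12 mm across; origin at its centre
- bead6: A chunky round bead, 12 mm across; origin at its centre
- jar_red: Red bead jar with a white cap, 32 mm across, 55 mm high, loose; a bystander. Origin at the centre of its base
- jar_amber: Orange bead jar with a white cap, 32 mm across, 55 mm high, loose; a bystander. Origin at the centre of its base
- jar_green: Green bead jar with a white cap, 32 mm across, 55 mm high, loose; a bystander. Origin at the centre of its base
Not all that is in view belongs to the job. Leave any purple look-alike of the tile3 alone. What is shaped like the cover but purple is not meant.

How it is judged:
By the outcome, as a careful person would: the job done as asked, in the order asked, and still so for the second after the job is handed in, with the robot touching nothing.
Of tile1, tile2, tile3, tile4 only 2 to 4 are there at a start; the rules pass over those that are not, and their reading is None.
At some moment in a run one of tile1, tile2, tile3, tile4, cover may be knocked a few centimetres aside while the robot is not near it.
It also fails if it takes over 210 s, if anything falls off the work surface, if the arm or the gripper's body presses on something with over 40 N, if the wrist force passes 120 N, or if a joint passes its speed limit or range.

## Working session

There is one attempt and no reset: what is moved stays moved. The work goes in short steps, Python scripts to look and compute and a tool call to move; the robot and the scene stay as the last step left them, time stands still between calls to the robot, and variables do not carry over. Pictures are saved under pics/ and viewed, and the job is handed in when it is done.

Besides the shell and the picture viewer there is one more tool, called after "Emit:" as name(argument=value, ...) on one line, values as JSON. apply_moves: Moves the arm, as the interface text tells. Its arguments: {"type":"object","properties":{"rows":{"type":"array"},"newtons":{"type":"number"}},"required":["rows"]}

```bash
ls; mkdir -p pics
cat > h.py <<'E'
import numpy as np, cv2
from workcell import get_obs, cams, bot
from scipy.spatial.transform import Rotation as R
def save(p,name): cv2.imwrite('pics/'+name+'.png',cv2.cvtColor(p['pixels'],cv2.COLOR_RGB2BGR))
E
python3 - <<'E'
from h import *
o=get_obs(); print(o)
for n in ("top","side"):
    p=cams.camera(n); save(p,n+'0'); np.savez(n+'0.npz',**{k:np.array(v) for k,v in p.items()})
    print({k:v for k,v in p.items() if k not in('pixels','range_z')})
E
```

```text
pics
{'time': 0.0, 'q': array([-7.45420819e+01,  5.00943916e+00,  1.00319681e+01,  9.51000656e+01,
       -7.93500446e-04,  9.00014242e+01]), 'qd': array([ 4.13517319e-02, -1.43556159e-02,  9.50791285e-03, -7.42325804e-02,
       -1.24438056e-05,  3.15306306e-02]), 'joint_efforts': array([-1.10144963e-03, -5.20388889e+01,  4.64801931e+01,  1.62198994e-02,
        1.86946863e-05,  5.85488436e-06]), 'ee_pos': array([ 0.14652127, -0.52986431,  0.23057675]), 'tcp_rot': array([-89.41223898,  89.92245926, 106.04425549]), 'wrist_force': array([0.78280847, 0.23107366, 0.70298932]), 'torque': array([-0.01694491, -0.02273622,  0.01848797]), 'opening': 0.08556926346898076}
{'fx': 520.3739445422304, 'fy': 520.3739445422304, 'cx': 322.2560612693727, 'cy': 246.151253542851, 'eye': array([ 0.38600269, -0.11521042,  1.13015197]), 'attitude': array([ 10.2263664 ,  -0.32539073, -90.65446942]), 'shot': 1}
{'fx': 473.4794856719312, 'fy': 473.4794856719312, 'cx': 318.65163101934945, 'cy': 238.59404624713795, 'eye': array([0.44877879, 0.50105585, 0.77722849]), 'attitude': array([  44.18115973,   -0.79574905, -169.48709818]), 'shot': 2}
```

View pics/top0.png

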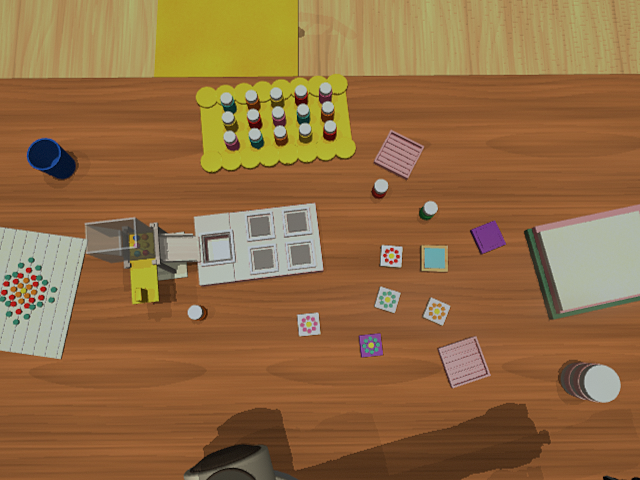

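View pics/side0.png

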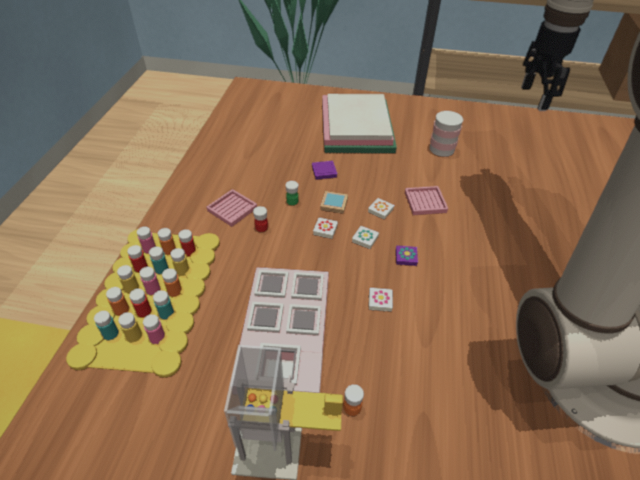

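```bash
cat >> h.py <<'E'
def cloud(p):
    v,u=np.mgrid[0:480,0:640]; d=np.asarray(p['range_z'],float)
    x=(u-p['cx'])/p['fx']*d; y=-(v-p['cy'])/p['fy']*d
    M=R.from_euler('xyz',p['attitude'],degrees=True).as_matrix()
    W=np.stack([x,y,-d],-1)@M.T+p['eye']; W[d==0]=np.nan
    return W
def proj(p,X):
    M=R.from_euler('xyz',p['attitude'],degrees=True).as_matrix()
    c=(np.asarray(X,float)-p['eye'])@M; z=-c[...,2]
    return np.stack([p['cx']+p['fx']*c[...,0]/z,p['cy']-p['fy']*c[...,1]/z],-1)
def load(n): 
    z=np.load(n); return {k:z[k] for k in z.files}
def blobs(W,lo,hi,amin=60):
    m=((W[...,2]>lo)&(W[...,2]<hi)).astype(np.uint8)
    n,l,s,c=cv2.connectedComponentsWithStats(m,connectivity=4)
    out=[]
    for i in range(1,n):
        if s[i,4]<amin: continue
        P=W[l==i]
        r=cv2.minAreaRect((P[:,:2]*1000).astype(np.float32))
        out.append((c[i].round(0),s[i,4],np.round(r[0],1),np.round(r[1],1),round(r[2],1),round(float(np.median(P[:,2])*1000),1)))
    return out
E
python3 - <<'E'
from h import *
for n in('top0','side0'):
    p=load(n+'.npz'); W=cloud(p)
    print(n)
    for b in blobs(W,.009,.021): print(*b)
    print('hi')
    for b in blobs(W,.024,.045): print(*b)
    print(np.nanmedian(W[300:330,250:290,2]),)
p=load('top0.npz')
cv2.imwrite('pics/c0.png',cv2.resize(cv2.cvtColor(p['pixels'][190:350,70:340],cv2.COLOR_RGB2BGR),None,fx=2.9,fy=2.9,interpolation=cv2.INTER_CUBIC))
cv2.imwrite('pics/c1.png',cv2.resize(cv2.cvtColor(p['pixels'][170:370,290:520],cv2.COLOR_RGB2BGR),None,fx=2.9,fy=2.9,interpolation=cv2.INTER_CUBIC))
E
```

```text
top0
[270.  89.] 1749 [954.1 -11.3] [ 52.1 350.5] 5.7 11.8
[397. 153.] 276 [ 797.3 -299.3] [84.8 87.8] 61.2 13.4
[278. 154.] 2611 [802.8 -26.5] [ 58.8 349.5] 5.6 12.1
[ 51. 159.] 61 [790.4 481.2] [11.1 37.4] 58.8 15.2
[ 68. 172.] 61 [761.2 442.4] [13.3 47.7] 47.7 14.4
[488. 237.] 690 [ 604.3 -488.1] [57.7 60.3] 21.2 14.0
[543. 278.] 530 [ 523.9 -603.8] [199.9  35.2] 13.6 18.2
[391. 256.] 448 [ 563.8 -273.6] [46.6 46.2] 83.8 13.9
[434. 258.] 706 [ 558.7 -366.7] [57.7 58.3] 88.0 14.0
[387. 300.] 463 [ 469.6 -261.9] [46.1 46.3] 71.4 13.8
[624. 301.] 108 [ 459.6 -767. ] [ 9. 68.] 11.6 18.6
[436. 311.] 471 [ 443.2 -366.1] [46.9 46.8] 64.3 14.1
[594. 308.] 69 [ 446.4 -702.4] [ 8.8 44.8] 11.7 18.9
[309. 324.] 465 [419.4 -92.8] [46.1 45.6] 5.8 13.9
[371. 345.] 480 [ 374.2 -223.8] [45.8 46.2] 5.4 14.0
[464. 362.] 366 [ 337.4 -419. ] [85.7 86.4] 17.0 13.6
hi
[ 47. 156.] 156 [789.7 477.9] [19.2 52.8] 55.1 34.6
[ 65. 169.] 119 [762.9 443. ] [20.2 57.5] 49.6 34.1
[261. 244.] 7845 [592.4  14.5] [151.7 266. ] 6.1 31.6
[577. 247.] 1193 [ 550.7 -714.7] [192. 239.] 11.3 37.4
[572. 379.] 216 [ 302.7 -6
[... 1661 characters left out ...]
3 35.1
[181. 265.] 101 [836.8 -80.7] [29.6 14.4] 32.7 34.0
[289. 319.] 7348 [595.2  14.2] [150.4 267.1] 6.4 32.1
[129. 283.] 112 [918.6 -17.3] [29.1 15.4] 42.3 35.0
[151. 284.] 108 [874.8 -23.1] [29.8 15.8] 45.4 34.1
[173. 286.] 112 [830.9 -25.7] [29.4 14.5] 32.9 36.1
[119. 305.] 113 [913.   35.9] [29.4 14. ] 51.1 34.9
[142. 307.] 121 [869.3  32.8] [29.2 14.7] 38.8 34.9
[165. 309.] 113 [826.   27.8] [29.7 14.8] 35.5 34.4
[108. 329.] 124 [907.6  91.4] [29. 13.] 48.0 34.5
[132. 331.] 122 [863.3  86.3] [29.6 15.7] 46.8 35.0
[156. 333.] 116 [819.2  82.5] [29.4 14.2] 41.1 34.4
[610. 403.] 620 [29.1 66.1] [18.4 94.5] 66.7 33.4
[352. 405.] 113 [448.9 147.2] [18.1 30.9] 81.7 28.7
0.03507606146522119
```

View pics/c0.png

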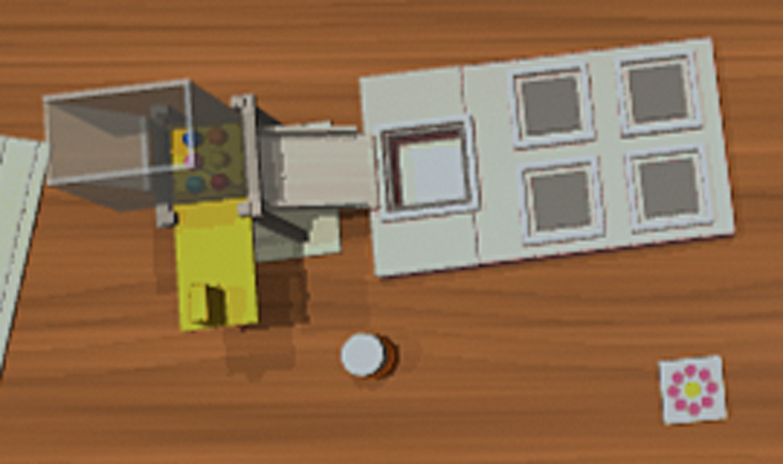

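View pics/c1.png

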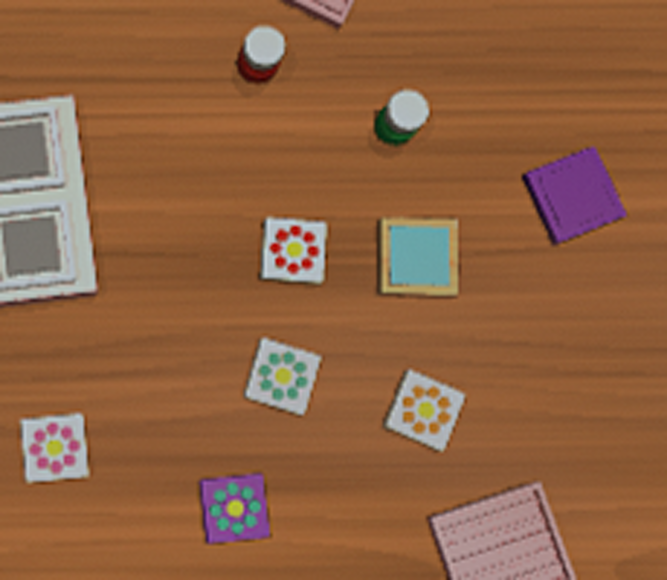

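```bash
cat >> h.py <<'E'
def pixz(p,uv,z):
    "pixel -> world at height z"
    M=R.from_euler('xyz',p['attitude'],degrees=True).as_matrix()
    uv=np.asarray(uv,float)
    d=np.array([(uv[0]-p['cx'])/p['fx'],-(uv[1]-p['cy'])/p['fy'],-1])@M.T
    return p['eye']+d*(z-p['eye'][2])/d[2]
def plan(xyz,jaw):
    "xyz in m; jaw = world angle (deg) of jaw direction (mod 180)"
    o=get_obs(); A=R.from_euler('xyz',o['tcp_rot'],degrees=True)
    best=None
    for j in(jaw,jaw+180):
        y=np.array([np.cos(np.radians(j)),np.sin(np.radians(j)),0]); x=np.array([0,0,-1.])
        B=R.from_matrix(np.stack([x,y,np.cross(x,y)],1))
        rv=(A.inv()*B).as_rotvec()
        if best is None or np.linalg.norm(rv)<np.linalg.norm(best): best=rv
    s=A.inv().apply(np.asarray(xyz)-o['ee_pos'])*1000
    ang=np.degrees(np.linalg.norm(best))
    print('t',round(o['time'],2),'shift',s.round(1),'rot',best.round(3),'rows>=',np.ceil(max(np.linalg.norm(s)/50,ang/8.59)),'q',o['q'].round(0),'F',o['wrist_force'].round(1))
def snap(n,name=None):
    p=cams.camera(n)
    if name: save(p,name)
    return p
E
python3 - <<'E'
from h import *
p=load('top0.npz'); W=cloud(p)
g=p['pixels'].astype(int)
# pads: grey dark
hsv=cv2.cvtColor(p['pixels'],cv2.COLOR_RGB2HSV)
m=((hsv[...,1]<40)&(hsv[...,2]<160)&(hsv[...,2]>70)).astype(np.uint8); m[:200]=0;m[290:]=0;m[:,:235]=0;m[:,330:]=0
n,l,s,c=cv2.connectedComponentsWithStats(m)
pts=[]
for i in range(1,n):
    if s[i,4]>200:
        X=pixz(p,c[i],.035)
        ys,xs=np.where(l==i); r=cv2.minAreaRect(np.array([pixz(p,(a,b),.035)[:2]*1000 for a,b in zip(xs,ys)],np.float32))
        print(c[i].round(1),s[i],X.round(4),np.round(r[0],1),np.round(r[1],1),r[2],np.nanmedian(W[l==i][:,2])); pts.append(X)
pts=np.array(pts); print('centre',pts.mean(0))
print('diffs',[(np.linalg.norm(a-b)*1000).round(1) for a in pts for b in pts])
# rim: bright high z .037-.042
for b in blobs(W,.0365,.046,20): print(*b)
print('handle')
for b in blobs(W,.165,.19,5): print(*b)
mm=(W[...,2]>.13)&(W[...,2]<.19)&(hsv[...,0]>20)&(hsv[...,0]<35)&(hsv[...,1]>150)
ys,xs=np.where(mm); print(xs.min(),xs.max(),ys.min(),ys.max())
for y in range(260,306,3): print(y,(W[y,128:162:2,2]*1000).round(0))
for n in('top','side'):
    q=cams.camera(n)
    for lab in('gate_handle','well','jar_amber','cover','tile1','tile2','tile3','tile4'): print(n,lab,[(d['at'].round(4) if hasattr(d['at'],'round') else d['at'],round(d['confidence'],2)) for d in cams.find_in(lab,q)][:3])
E
```

```text
[296.6 221.8] [287 212  20  21 354] [ 0.6373 -0.0691  0.035 ] [637.4 -68.7] [42.2 40.6] 6.613253116607666 0.03461594538681356
[259.7 226.2] [250 216  21  21 368] [0.6285 0.0105 0.035 ] [628.7  10.3] [41.9 41.3] 5.89506196975708 0.03465962267983702
[300.3 254.6] [290 244  21  22 361] [ 0.5657 -0.0766  0.035 ] [566.1 -76.6] [41.7 40.6] 6.174811363220215 0.03457650716146676
[263.2 259. ] [253 249  21  21 371] [0.557  0.0023 0.035 ] [557.2   2.5] [41.7 41.5] 5.855128288269043 0.03480543357473598
centre [ 0.59710766 -0.03324441  0.035     ]
diffs [np.float64(0.0), np.float64(80.0), np.float64(72.0), np.float64(107.5), np.float64(80.0), np.float64(0.0), np.float64(107.4), np.float64(72.0), np.float64(72.0), np.float64(107.4), np.float64(0.0), np.float64(79.4), np.float64(107.5), np.float64(72.0), np.float64(79.4), np.float64(0.0)]
[300. 100.] 24 [916.2 -75.8] [21.2  6.4] 76.3 41.0
[252. 105.] 22 [905.1  28.7] [ 6.8 25.1] 0.6 42.0
[279. 121.] 28 [866.  -30.1] [ 7.6 24.1] 4.2 41.3
[258. 142.] 28 [817.9  15.4] [ 7.9 25.7] 31.0 42.0
[234. 145.] 20 [811.7  70.2] [ 6.7 22.5] 25.9 40.6
[ 45. 156.
[... 3743 characters left out ...]
[([0.5702, 0.202, 0.0405], 0.94), ([0.447, -0.3571, 0.0138], 0.21)]
side jar_amber [([0.4472, 0.1457, 0.0521], 0.75), ([0.6625, -0.3454, 0.0338], 0.6)]
side cover [([0.5577, -0.362, 0.0138], 0.65), ([0.6054, -0.4768, 0.0185], 0.61)]
side tile1 [([0.4233, -0.0861, 0.0146], 0.85), ([0.3803, -0.2165, 0.0125], 0.73), ([0.5677, -0.2648, 0.0187], 0.69)]
side tile2 [([0.4233, -0.0861, 0.0146], 0.85), ([0.3803, -0.2165, 0.0125], 0.73), ([0.5677, -0.2648, 0.0187], 0.69)]
side tile3 [([0.4233, -0.0861, 0.0146], 0.85), ([0.3803, -0.2165, 0.0125], 0.73), ([0.5677, -0.2648, 0.0187], 0.69)]
side tile4 [([0.4233, -0.0861, 0.0146], 0.85), ([0.3803, -0.2165, 0.0125], 0.73), ([0.5677, -0.2648, 0.0187], 0.69)]
```

Run:
```python
from h import *
plan((.4717,.214,.235),96.2)
o=get_obs(); print(R.from_euler('xyz',o['tcp_rot'],degrees=True).as_matrix().round(2))
```

```text
t 1.0 shift [  -3.7 -630.5 -511.7] rot [ 0.162  0.    -0.   ] rows>= 17.0 q [-75.   5.  10.  95.  -0.  90.] F [ 0.6  0.1 -0.1]
[[-0.    0.27 -0.96]
 [-0.   -0.96 -0.27]
 [-1.    0.    0.  ]]
```

Emit:
apply_moves(rows=[[[-4,-630,-512,0.16,0,0,0.5],[-4,-630,-512,0.16,0,0,0.5],[-4,-630,-512,0.16,0,0,0.5],[-4,-630,-512,0.16,0,0,0.5],[-4,-630,-512,0.16,0,0,0.5],[-4,-630,-512,0.16,0,0,0.5],[-4,-630,-512,0.16,0,0,0.5],[-4,-630,-512,0.16,0,0,0.5],[-4,-630,-512,0.16,0,0,0.5],[-4,-630,-512,0.16,0,0,0.5],[-4,-630,-512,0.16,0,0,0.5],[-4,-630,-512,0.16,0,0,0.5],[-4,-630,-512,0.16,0,0,0.5],[-4,-630,-512,0.16,0,0,0.5],[-4,-630,-512,0.16,0,0,0.5],[-4,-630,-512,0.16,0,0,0.5],[-4,-630,-512,0.16,0,0,0.5],[-4,-630,-512,0.16,0,0,0.5],[-4,-630,-512,0.16,0,0,0.5],[-4,-630,-512,0.16,0,0,0.5]]])

```text
time: 3.0
ee_pos: [0.4893, 0.0985, 0.2354]
tcp_rot: [-88.1, 87.9, 102.1]
wrist_force: [-0.7, -0.6, 0.1]
opening: 0.0428
```

Run:
```python
from h import *
plan((.4717,.214,.152),96.2)
p=snap('wrist','w1'); print(p['eye'],p['attitude'],p['fx'])
W=cloud(p)
for b in blobs(W,.165,.19,50): print(*b)
```

```text
t 3.0 shift [  87.7 -113.6   -3.3] rot [0.07  0.003 0.037] rows>= 3.0 q [ 10.  -2.   4.  95.   2. 180.] F [-0.7 -0.6  0.1]
[0.55483755 0.10446166 0.37732726] [-15.15507221   2.11991037 -79.74813129] 418.48147018758107
[ 6. 44.] 833 [563.4 248.1] [33.1  4.8] 5.9 187.8
[135.  52.] 2626 [569.4 196.8] [10.2 48. ] 84.9 178.2
[ 97. 245.] 1698 [474.1 212.7] [24.  12.5] 7.1 178.6
```

View pics/w1.png

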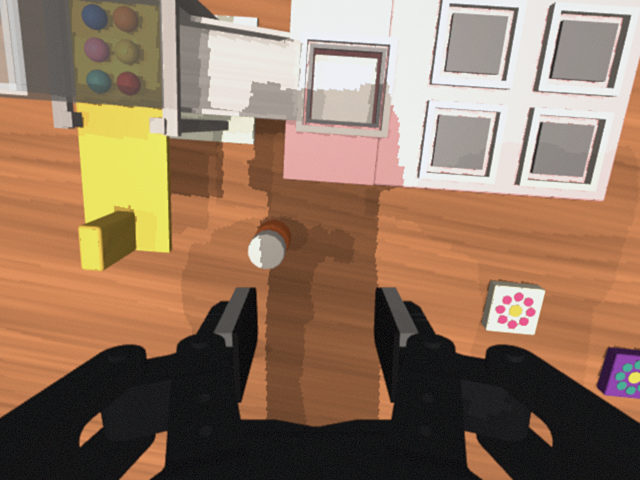

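```bash
cat >> h.py <<'E'
def plan(xyz,jaw):
    o=get_obs(); A=R.from_euler('xyz',o['tcp_rot'],degrees=True); q=o['q']
    q1t=np.degrees(np.arctan2(xyz[1],xyz[0]))
    c=[((q1t+90-j+180)%360-180,j) for j in(jaw,jaw+180)]
    c=[k for k in c if abs(k[0])<165]
    q6,j=min(c,key=lambda k:abs(k[0]-q[5]))
    y=np.array([np.cos(np.radians(j)),np.sin(np.radians(j)),0]); x=np.array([0,0,-1.])
    B=R.from_matrix(np.stack([x,y,np.cross(x,y)],1))
    rv=(A.inv()*B).as_rotvec()
    est=np.radians((q6-q[5])-(q1t-q[0]))   # expected signed turn about tool x
    n=np.linalg.norm(rv)
    if abs(rv[0]-est)>np.pi: rv=rv*(1-2*np.pi/n)
    s=A.inv().apply(np.asarray(xyz)-o['ee_pos'])*1000
    ang=np.degrees(np.linalg.norm(rv))
    print('t',round(o['time'],2),'shift',s.round(1),'rot',rv.round(3),'(est %.2f)'%est,'rows>=',np.ceil(max(np.linalg.norm(s)/50,ang/8.59)),'q',q.round(0),'q6t %.0f'%q6,'F',o['wrist_force'].round(1),'op',round(o['opening']*1000,1))
E
python3 - <<'E'
from h import *
plan((.473,.2133,.235),96.2)
E
```

```text
t 3.05 shift [   4.7 -115.7   -4.3] rot [-3.071 -0.057  0.004] (est -3.07) rows>= 21.0 q [ 10.  -2.   4.  95.   2. 180.] q6t 18 F [-0.4  0.  -0.9] op 43.1
```

Emit:
apply_moves(rows=[[[5,-116,-4,-1.0,0,0,0.5],[5,-116,-4,-1.0,0,0,0.5],[5,-116,-4,-1.0,0,0,0.5],[5,-116,-4,-1.0,0,0,0.5],[5,-116,-4,-1.5,0,0,0.5],[5,-116,-4,-1.5,0,0,0.5],[5,-116,-4,-1.5,0,0,0.5],[5,-116,-4,-1.5,0,0,0.5],[5,-116,-4,-2.0,-0.03,0,0.5],[5,-116,-4,-2.0,-0.03,0,0.5],[5,-116,-4,-2.5,-0.05,0,0.5],[5,-116,-4,-2.5,-0.05,0,0.5],[5,-116,-4,-2.5,-0.05,0,0.5],[5,-116,-4,-2.5,-0.05,0,0.5],[5,-116,-4,-3.07,-0.057,0,0.5],[5,-116,-4,-3.07,-0.057,0,0.5],[5,-116,-4,-3.07,-0.057,0,0.5],[5,-116,-4,-3.07,-0.057,0,0.5],[5,-116,-4,-3.07,-0.057,0,0.5],[5,-116,-4,-3.07,-0.057,0,0.5]]])

```text
time: 5.05
ee_pos: [0.4724, 0.2132, 0.235]
tcp_rot: [-178.0, 89.8, -175.6]
wrist_force: [0.4, 0.2, -0.1]
opening: 0.0431
```

Run:
```python
from h import *
plan((.473,.2133,.152),96.2)
```

```text
t 5.05 shift [83.   0.1  0.8] rot [-0.065 -0.003  0.   ] (est -0.07) rows>= 2.0 q [24.  1.  6. 96.  0. 22.] q6t 18 F [ 0.4  0.2 -0.1] op 43.1
```

Emit:
apply_moves(rows=[[[30,0,1,-0.065,0,0,0.5],[60,0,1,-0.065,0,0,0.5],[75,0,1,-0.065,0,0,0.5],[83,0,1,-0.065,0,0,0.5],[83,0,1,-0.065,0,0,0.5],[83,0,1,-0.065,0,0,0.0],[83,0,1,-0.065,0,0,0.0],[83,0,1,-0.065,0,0,0.0],[83,0,1,-0.065,0,0,0.0],[83,0,1,-0.065,0,0,0.0],[83,0,1,-0.065,0,0,0.0]]], newtons=40)

```text
time: 6.15
ee_pos: [0.4736, 0.2137, 0.1532]
tcp_rot: [137.6, 89.9, 143.8]
wrist_force: [-1.1, 2.6, 6.2]
opening: 0.0114
```

Run:
```python
from h import *
plan((.473-.0557,.2133-.006,.152),96.2)
```

```text
t 6.15 shift [  1.3  -0.3 -56.6] rot [-0.    -0.001 -0.001] (est -0.00) rows>= 2.0 q [24. -0. -4. 86.  0. 18.] q6t 20 F [-1.1  2.6  6.2] op 11.4
```

Emit:
apply_moves(rows=[[[0,0,-8,0,0,0,0],[0,0,-18,0,0,0,0],[0,0,-28,0,0,0,0],[0,0,-38,0,0,0,0],[0,0,-48,0,0,0,0],[0,0,-53,0,0,0,0],[0,0,-56,0,0,0,0],[0,0,-57,0,0,0,0],[0,0,-57,0,0,0,0],[0,0,-57,0,0,0,0],[0,0,-57,0,0,0,0]]])

```text
time: 7.25
ee_pos: [0.4188, 0.2077, 0.1534]
tcp_rot: [17.8, 89.8, 23.9]
wrist_force: [14.1, 1.3, -5.2]
opening: 0.0113
```

Run:
```python
from h import *
plan((.473,.2133,.152),96.2); o=get_obs()
p=snap('top','t2'); W=cloud(p)
for b in blobs(W,.165,.19,50): print(*b)
```

```text
t 7.25 shift [ 1.5 -0.3 54.4] rot [-0.001  0.003 -0.001] (est -0.00) rows>= 2.0 q [ 26.  -7. -11.  87.  -0.  20.] q6t 18 F [14.1  1.3 -5.2] op 11.3
[137. 249.] 243 [549.5 227.9] [ 47.4 102.5] 38.1 178.0
[123. 236.] 131 [580.8 246.4] [21.9 41.7] 60.4 180.0
```

View pics/t2.png

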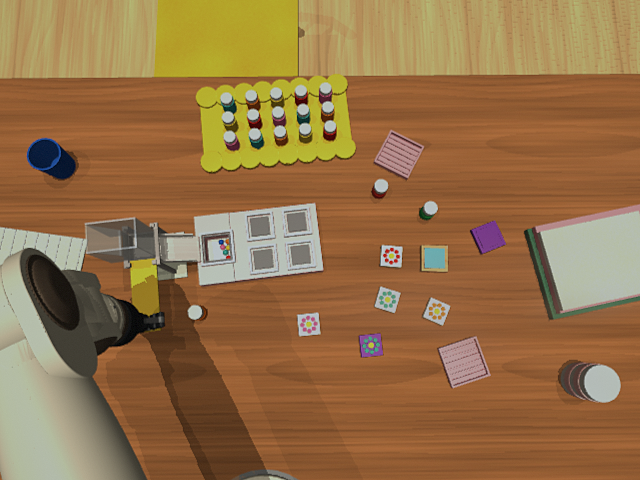

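Emit:
apply_moves(rows=[[[0,0,0,0,0,0,0],[0,0,0,0,0,0,0],[0,0,0,0,0,0,0],[0,0,0,0,0,0,0],[0,0,0,0,0,0,0],[0,0,0,0,0,0,0],[0,0,0,0,0,0,0],[0,0,0,0,0,0,0],[0,0,0,0,0,0,0],[0,0,0,0,0,0,0],[0,0,0,0,0,0,0],[0,0,0,0,0,0,0],[0,0,0,0,0,0,0],[0,0,0,0,0,0,0],[0,0,0,0,0,0,0],[0,0,0,0,0,0,0]]])

```text
time: 8.9
ee_pos: [0.4189, 0.2077, 0.1534]
tcp_rot: [15.0, 89.8, 21.2]
wrist_force: [4.7, 1.2, -1.4]
opening: 0.0115
```

Run:
```python
from h import *
plan((.473,.2133,.152),96.2); o=get_obs()
p=snap('top')
cv2.imwrite('pics/c3.png',cv2.resize(cv2.cvtColor(p['pixels'][190:330,80:340],cv2.COLOR_RGB2BGR),None,fx=3,fy=3,interpolation=cv2.INTER_CUBIC))
```

```text
t 8.9 shift [ 1.5 -0.3 54.3] rot [-0.001  0.003 -0.001] (est -0.00) rows>= 2.0 q [ 26.  -7. -11.  87.  -0.  20.] q6t 18 F [ 4.7  1.2 -1.4] op 11.5
```

View pics/c3.png

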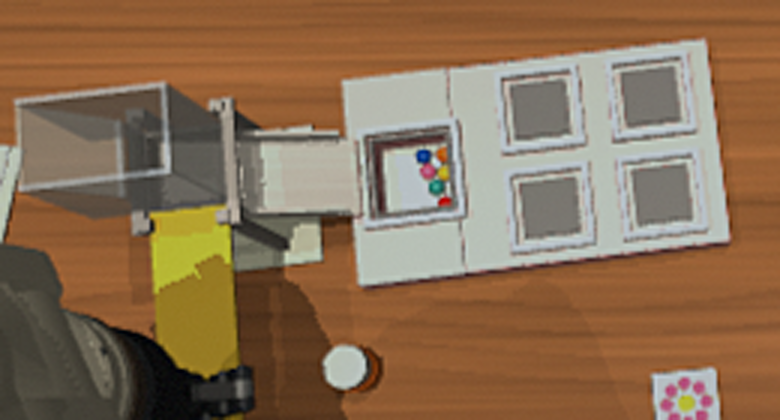

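All six beads (blue, orange, pink, yellow, green and red, near crop pixel 435,175) are in the well. Next I push the gate shut.

Emit:
apply_moves(rows=[[[0,0,8,0,0,0,0],[0,0,18,0,0,0,0],[0,0,28,0,0,0,0],[0,0,38,0,0,0,0],[0,0,48,0,0,0,0],[0,0,53,0,0,0,0],[0,0,56,0,0,0,0],[0,0,58,0,0,0,0],[0,0,58,0,0,0,0],[0,0,58,0,0,0,0],[0,0,58,0,0,0,0]]])

```text
time: 10.05
ee_pos: [0.4738, 0.2138, 0.1534]
tcp_rot: [160.2, 89.8, 166.4]
wrist_force: [-19.0, 2.3, 7.0]
opening: 0.0111
```

Run:
```python
from h import *
plan((.473,.2133,.26),96.2)
```

```text
t 10.05 shift [-106.6   -0.3   -1.1] rot [ 0.    -0.003 -0.001] (est 0.00) rows>= 3.0 q [24.  0. -4. 86.  0. 18.] q6t 18 F [-19.    2.3   7. ] op 11.1
```

Emit:
apply_moves(rows=[[[0,0,0,0,0,0,0],[0,0,0,0,0,0,0.5],[0,0,0,0,0,0,0.5],[0,0,0,0,0,0,0.5],[0,0,0,0,0,0,0.5],[-40,0,0,0,0,0,0.5],[-85,0,0,0,0,0,0.5],[-105,0,0,0,0,0,0.5],[-105,0,0,0,0,0,0.5]]])

```text
time: 10.95
ee_pos: [0.4751, 0.214, 0.2618]
tcp_rot: [50.4, 89.8, 56.6]
wrist_force: [0.1, 0.6, 0.2]
opening: 0.0424
```

Run:
```python
from h import *
p=snap('wrist'); W=cloud(p)
for b in blobs(W,.165,.19,50): print(*b)
p=snap('top','t3'); W=cloud(p)
for b in blobs(W,.009,.021,300): print(*b)
p=snap('side','s3'); W=cloud(p)
for b in blobs(W,.165,.19,50): print(*b)
plan((.5587,-.3667,.15),6.2)
```

```text
[315. 240.] 941 [472.9 213.2] [24.  11.6] 5.8 179.1
[324. 356.] 2327 [543.4 226.4] [ 2.4 64.7] 6.3 178.3
[270.  89.] 1753 [952.7 -11.8] [ 55.2 350.5] 5.4 11.8
[399. 154.] 308 [ 796.9 -299. ] [84.9 87.1] 61.1 13.3
[277. 154.] 2607 [802.8 -26.4] [ 58.9 348.6] 5.9 12.0
[488. 237.] 687 [ 604.4 -488. ] [58.3 59.3] 21.9 13.9
[391. 256.] 433 [ 563.6 -273.5] [46.2 46.5] 84.3 13.8
[434. 258.] 710 [ 558.2 -366.5] [57.7 59. ] 87.9 14.2
[548. 292.] 339 [ 486.  -605.3] [128.6  37.3] 24.5 18.2
[387. 300.] 460 [ 469.6 -262. ] [46.4 46.4] 71.3 14.0
[436. 311.] 474 [ 443.5 -366.6] [47.  46.3] 65.5 14.1
[309. 324.] 468 [419.2 -92.9] [45.9 45.6] 5.5 14.1
[371. 345.] 482 [ 374.2 -223.6] [45.7 46.3] 5.6 14.2
[464. 362.] 374 [ 337.6 -418.7] [85.4 86.7] 16.9 13.4
[612. 317.] 1107 [72.8  2.8] [ 14.1 134.5] 19.5 177.5
[254. 381.] 352 [588.4 216.7] [62.5 31.4] 56.4 177.5
[278. 412.] 144 [542.8 239.1] [ 2.7 87.1] 5.0 178.0
[333. 400.] 231 [473.5 214.9] [24.  12.7] 4.2 179.3
[241. 423.] 154 [581.2 261.3] [52.6 24.9] 47.1 171.3
t 11.1 shift [ 106.8 -586.1   21.9] rot [ 1.571 -0.004  0.003] (est 1.57) rows>= 12.0 q [24.  2. 10. 98.  0. 18.] q6t 51 F [-0.6 -0.4 -0.4] op 42.9
```

View pics/t3.png

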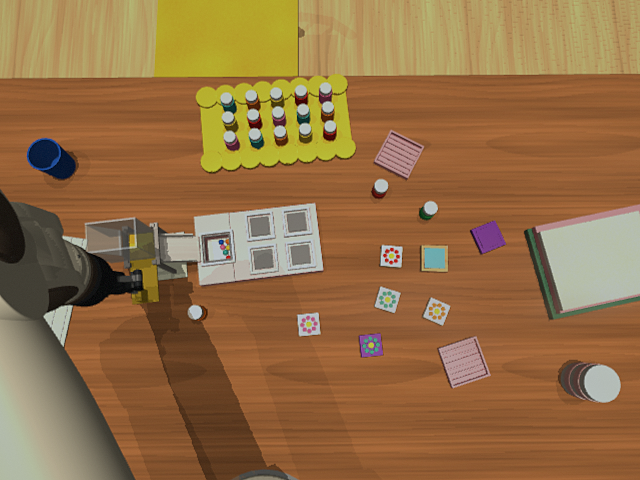

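View pics/s3.png

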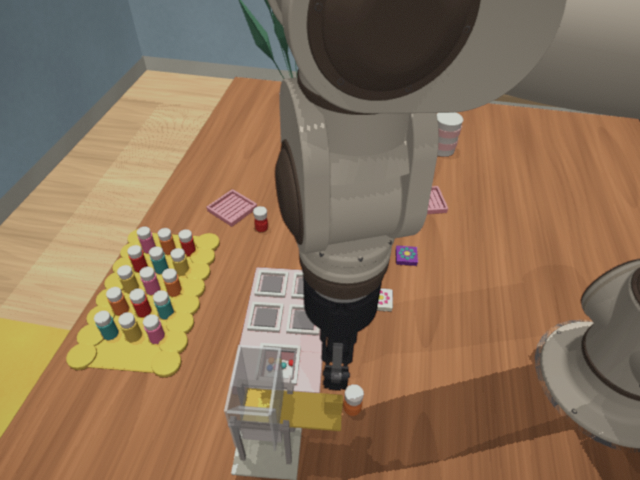

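Run:
```python
from h import *
plan((.5584,-.3666,.15),-2.1)
```

```text
t 11.1 shift [ 106.8 -586.    21.6] rot [ 1.716 -0.004  0.003] (est 1.72) rows>= 12.0 q [24.  2. 10. 98.  0. 18.] q6t 59 F [-0.6 -0.4 -0.4] op 42.9
```

Emit:
apply_moves(rows=[[[0,-60,0,0,0,0,0.85],[0,-120,0,0,0,0,0.85],[60,-586,22,1.716,0,0,0.85],[60,-586,22,1.716,0,0,0.85],[60,-586,22,1.716,0,0,0.85],[60,-586,22,1.716,0,0,0.85],[60,-586,22,1.716,0,0,0.85],[60,-586,22,1.716,0,0,0.85],[60,-586,22,1.716,0,0,0.85],[60,-586,22,1.716,0,0,0.85],[107,-586,22,1.716,0,0,0.85],[107,-586,22,1.716,0,0,0.85],[107,-586,22,1.716,0,0,0.85],[107,-586,22,1.716,0,0,0.85],[107,-586,22,1.716,0,0,0.85],[107,-586,22,1.716,0,0,0.85],[107,-586,22,1.716,0,0,0.85],[107,-586,22,1.716,0,0,0.85]]])

```text
time: 12.9
ee_pos: [0.5589, -0.3662, 0.15]
tcp_rot: [-87.9, 89.8, -179.9]
wrist_force: [-0.4, -0.5, 0.3]
opening: 0.0726
```

Run:
```python
from h import *
p=snap('wrist','w4'); W=cloud(p)
for b in blobs(W,.008,.021,100): print(*b)
p=snap('top'); W=cloud(p)
for b in blobs(W,.009,.021,300): print(*b)
p=snap('side','s4'); W=cloud(p)
plan((.5584,-.3666,.03),-2.1)
```

```text
[25. 24.] 2557 [ 382.1 -234.9] [39.1 26.6] 4.5 13.5
[544.  40.] 597 [ 703.6 -255.1] [13.3 31.2] 14.1 14.6
[172.  67.] 5894 [ 472.1 -263.5] [46.1 46.8] 71.9 13.6
[323.  81.] 5649 [ 566.4 -275.1] [46.  46.1] 84.3 13.6
[619. 123.] 1206 [ 755.7 -307.7] [30.8 62.7] 9.7 12.8
[456. 196.] 304 [ 654.5 -352.2] [31.1 12.5] 63.7 15.0
[320. 225.] 6959 [ 560.9 -368.5] [58.2 58.1] 87.9 13.7
[154. 229.] 4467 [ 446.2 -367.7] [46.7 46.5] 65.1 13.6
[ 54. 303.] 2170 [ 341.9 -420.1] [83.5 85.2] 17.3 13.1
[385. 377.] 5295 [ 606.9 -489.6] [58.1 59.5] 21.2 13.6
[270.  89.] 1753 [954.  -11.5] [ 52.9 350.5] 5.8 11.8
[278. 154.] 2604 [800.  -26.9] [ 53.7 349.7] 5.6 11.9
[391. 256.] 443 [ 564.2 -273.6] [46.5 46.1] 83.9 13.7
[430. 255.] 429 [ 559.  -365.1] [54.9 58.4] 87.3 14.3
[387. 300.] 461 [ 469.6 -261.9] [46.4 46.2] 71.1 14.0
[309. 324.] 469 [419.3 -92.8] [46.  45.7] 5.6 14.2
[369. 344.] 391 [ 374.3 -223.7] [45.7 46.5] 5.6 14.0
t 13.05 shift [120.   -0.    0.2] rot [0.001 0.    0.004] (est 0.00) rows>= 3.0 q [-33.  21.  20.  89.  -0.  59.] q6t 59 F [ 0.4  0.6 -0.5] op 72.6
```

View pics/w4.png

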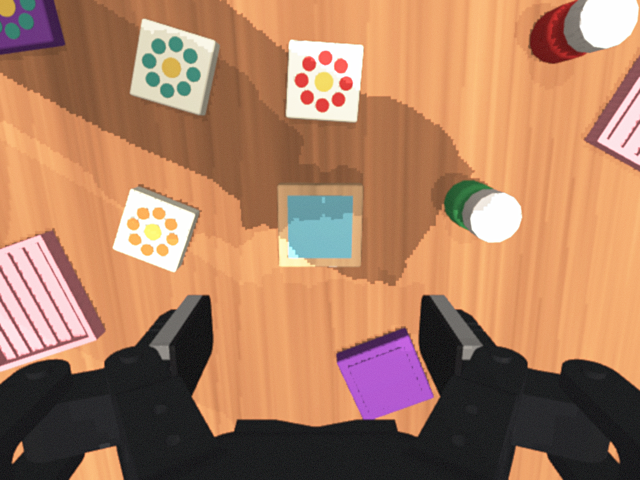

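Emit:
apply_moves(rows=[[[50,0,0,0,0,0,0.85],[100,0,0,0,0,0,0.85],[130,0,0,0,0,0,0.85],[140,0,0,0,0,0,0.85],[146,0,0,0,0,0,0.85],[146,0,0,0,0,0,0.85]]])

```text
time: 13.65
ee_pos: [0.5589, -0.3667, 0.0051]
tcp_rot: [-71.5, 89.8, -163.5]
wrist_force: [0.6, -0.5, 0.4]
opening: 0.0728
```

Run:
```python
from h import *
plan((.5584,-.3666,.002),-2.1)
p=snap('side')
cv2.imwrite('pics/c5.png',cv2.resize(cv2.cvtColor(p['pixels'][120:280,240:440],cv2.COLOR_RGB2BGR),None,fx=3.5,fy=3.5,interpolation=cv2.INTER_CUBIC))
```

```text
t 13.65 shift [ 3.1 -0.5 -0.1] rot [0.001 0.001 0.003] (est 0.00) rows>= 1.0 q [-33.  23.   6.  74.  -0.  59.] q6t 59 F [ 0.6 -0.5  0.4] op 72.8
```

View pics/c5.png

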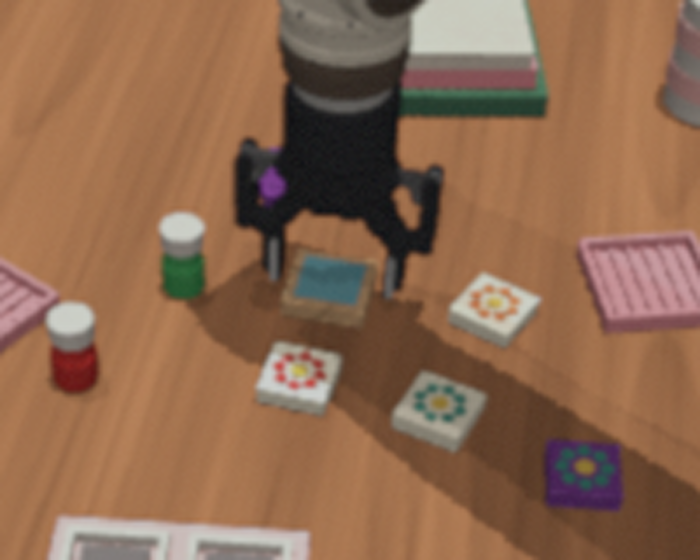

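Emit:
apply_moves(rows=[[[4,0,0,0,0,0,0.85],[7,0,0,0,0,0,0.85],[7,0,0,0,0,0,0.85]]])

```text
time: 14.0
ee_pos: [0.5594, -0.367, -0.0008]
tcp_rot: [-37.8, 89.9, -129.9]
wrist_force: [0.2, 0.7, -0.8]
opening: 0.0728
```

Emit:
apply_moves(rows=[[[2,0,0,0,0,0,0.85],[4,0,0,0,0,0,0.85],[4,0,0,0,0,0,0.85]]])

```text
time: 14.3
ee_pos: [0.5592, -0.3669, -0.0052]
tcp_rot: [-51.2, 89.9, -143.2]
wrist_force: [-0.1, 0.0, -1.0]
opening: 0.0723
```

Emit:
apply_moves(rows=[[[2,0,0,0,0,0,0.85],[4,0,0,0,0,0,0.85],[4,0,0,0,0,0,0.85]]])

```text
time: 14.6
ee_pos: [0.5593, -0.367, -0.0084]
tcp_rot: [-37.0, 89.9, -129.1]
wrist_force: [-1.7, 1.9, 6.2]
opening: 0.0725
```

Emit:
apply_moves(rows=[[[-6,0,0,0,0,0,0.85],[-10,0,0,0,0,0,0.85],[-10,0,0,0,0,0,0.7],[-10,0,0,0,0,0,0.6],[-10,0,0,0,0,0,0.5],[-10,0,0,0,0,0,0.4],[-10,0,0,0,0,0,0.4],[-10,0,0,0,0,0,0.4]]], newtons=30)

```text
time: 15.4
ee_pos: [0.5597, -0.3672, 0.0024]
tcp_rot: [0.1, 89.9, -91.9]
wrist_force: [-0.9, 0.6, 5.8]
opening: 0.0572
```

Run:
```python
from h import *
plan((.5584,-.3666,.002),-2.1)
print(get_obs()['ee_pos'])
p=snap('wrist','w5'); W=cloud(p)
for b in blobs(W,.008,.021,400): print(*b)
```

```text
t 15.4 shift [ 0.4 -1.3 -0.6] rot [ 0.001  0.002 -0.   ] (est 0.00) rows>= 1.0 q [-33.  23.   6.  73.  -0.  59.] q6t 59 F [-0.9  0.6  5.8] op 57.2
[ 0.559713   -0.3672038   0.00244594]
[41. 45.] 7373 [ 481.9 -275.6] [29.3 21.7] 71.7 13.4
[327.  54.] 17402 [ 565.7 -282.4] [31.4 46.4] 84.4 13.6
[596. 268.] 2434 [ 654.5 -352.3] [31.5 15.1] 63.3 14.7
[315. 317.] 27127 [ 559.6 -368.5] [58.7 70.4] 88.0 13.7
[ 30. 328.] 6889 [ 460.6 -371.5] [48.8 26.5] 79.6 13.5
```

View pics/w5.png

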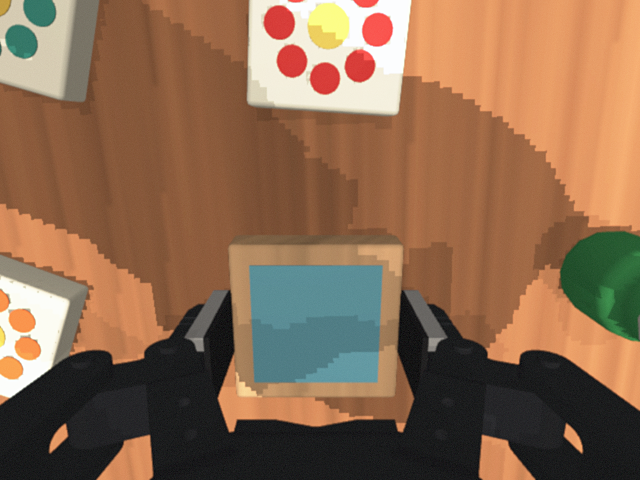

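Run:
```python
from h import *
plan((.5766,.100,.15),6.2)
```

```text
t 15.45 shift [-1.486e+02  1.000e-01 -4.672e+02] rot [-0.144  0.002  0.   ] (est -0.14) rows>= 10.0 q [-33.  23.   6.  73.  -0.  59.] q6t 94 F [-0.2  1.2  5.8] op 56.9
```

Emit:
apply_moves(rows=[[[-20,0,0,0,0,0,0.4],[-60,0,0,0,0,0,0.4],[-100,0,-20,0,0,0,0.4],[-149,0,-60,-0.144,0,0,0.4],[-149,0,-100,-0.144,0,0,0.4],[-149,0,-150,-0.144,0,0,0.4],[-149,0,-467,-0.144,0,0,0.4],[-149,0,-467,-0.144,0,0,0.4],[-149,0,-467,-0.144,0,0,0.4],[-149,0,-467,-0.144,0,0,0.4],[-149,0,-467,-0.144,0,0,0.4],[-149,0,-467,-0.144,0,0,0.4],[-149,0,-467,-0.144,0,0,0.4],[-149,0,-467,-0.144,0,0,0.4],[-149,0,-467,-0.144,0,0,0.4],[-149,0,-467,-0.144,0,0,0.4]]])

```text
time: 17.05
ee_pos: [0.5765, 0.0985, 0.1503]
tcp_rot: [-10.8, 89.8, -94.7]
wrist_force: [0.7, -1.1, -0.0]
opening: 0.0569
```

Run:
```python
from h import *
plan((.5766,.100,.15),6.2)
print(get_obs()['ee_pos'])
p=snap('wrist','w6'); np.savez('w6.npz',**{k:np.array(v) for k,v in p.items()}); W=cloud(p)
for b in blobs(W,.024,.046,400): print(*b)
print(p['attitude'])
```

```text
t 17.05 shift [ 0.3  0.2 -1.4] rot [-0.001  0.003  0.001] (est -0.00) rows>= 1.0 q [10.  9.  5. 87. -0. 94.] q6t 94 F [ 0.7 -1.1 -0. ] op 56.9
[0.57651512 0.09854029 0.15032007]
[129. 142.] 815 [454.2 139.8] [18.1 30.9] 10.3 28.9
[338. 209.] 15763 [585.2  95.6] [150.9  99.3] 6.2 29.6
[319. 405.] 5268 [589.4 -18.1] [136.1  68.3] 9.8 29.9
[-15.21104553   0.0519663    6.13444421]
```

View pics/w6.png

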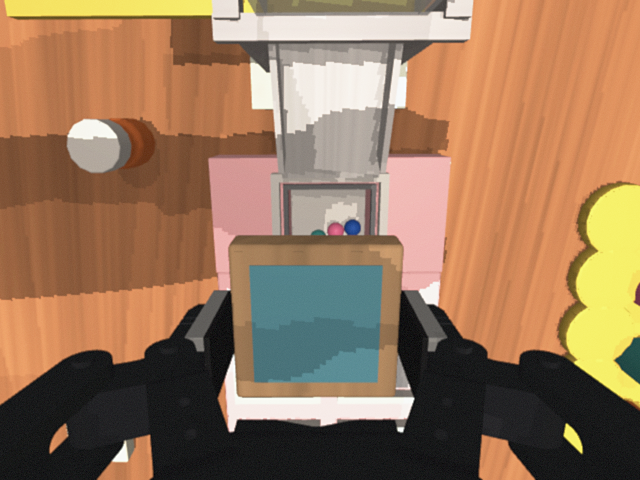

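Run:
```python
from h import *
q=load('w6.npz'); print(q['cx'],q['cy'],q['fx'],q['eye'])
im=cv2.cvtColor(cv2.imread('pics/w1.png'),cv2.COLOR_BGR2RGB)
p=dict(pixels=im,cx=q['cx'],cy=q['cy'],fx=q['fx'],fy=q['fy'],eye=np.array([0.55483755,0.10446166,0.37732726]),attitude=np.array([-15.15507221,2.11991037,-79.74813129]))
hsv=cv2.cvtColor(im,cv2.COLOR_RGB2HSV)
m=((hsv[...,1]<40)&(hsv[...,2]<175)&(hsv[...,2]>70)).astype(np.uint8); m[210:]=0;m[:,:415]=0
n,l,s,c=cv2.connectedComponentsWithStats(m,connectivity=4)
for i in range(1,n):
    if s[i,4]>500:
        ys,xs=np.where(l==i); r=cv2.minAreaRect(np.array([pixz(p,(a,b),.035)[:2]*1000 for a,b in zip(xs,ys)],np.float32))
        print(c[i].round(1),s[i],np.round(r[0],1),np.round(r[1],1),r[2])
cv2.imwrite('pics/c7.png',cv2.resize(cv2.imread('pics/w1.png')[20:150,280:420],None,fx=5,fy=4.6,interpolation=cv2.INTER_CUBIC))
t=cv2.imread('pics/top0.png')[215:285,180:250]; cv2.imwrite('pics/c8.png',cv2.resize(t,None,fx=8,fy=8,interpolation=cv2.INTER_CUBIC))
```

```text
315.4797034293742 237.59111012397003 418.48147018758107 [0.5694451  0.16359281 0.29220928]
[612.   40.5] [561  10  70  78 648] [641.  -71.9] [50.  50.2] 6.381949424743652
[475.2  43.5] [ 444   13   64   62 3215] [630.3  10.4] [40.1 40.7] 6.346523761749268
[583.9  50.4] [ 549   20   69   62 3240] [639.1 -68.5] [40.2 42. ] 6.403636932373047
[460.  141.8] [ 431  115   59   55 2625] [559.3   2.4] [39.1 40.8] 6.512844085693359
[562.4 149. ] [ 530  122   64   55 2661] [568.2 -76.7] [39.5 41.4] 6.475349426269531
```

View pics/c7.png

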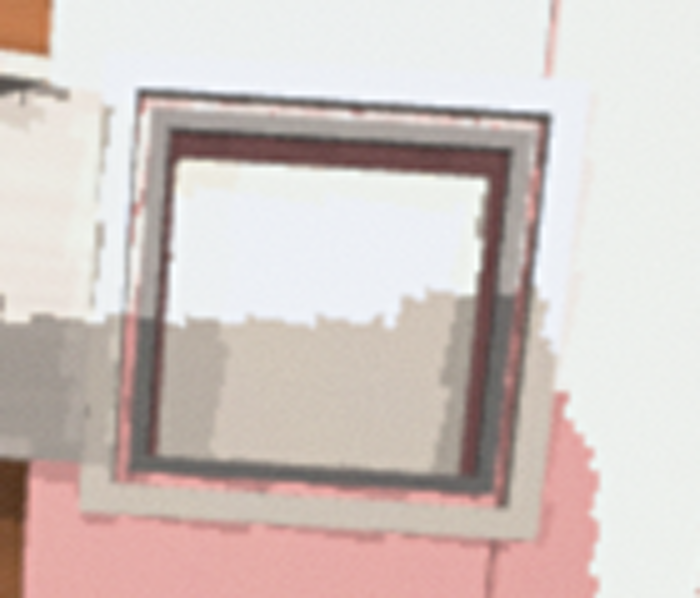

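View pics/c8.png

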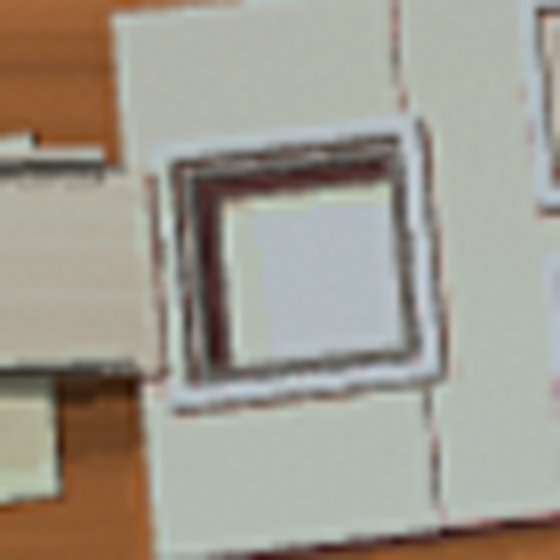

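Run:
```python
from h import *
q=load('w6.npz')
p=dict(cx=q['cx'],cy=q['cy'],fx=q['fx'],fy=q['fy'],eye=np.array([0.55483755,0.10446166,0.37732726]),attitude=np.array([-15.15507221,2.11991037,-79.74813129]))
def corners(p,C,z,ox,oy,sx,sy):
    X=np.array([pixz(p,(ox+(a+.5)/sx-.5,oy+(b+.5)/sy-.5),z)[:2]*1000 for a,b in C]); print(X.round(1).tolist(),X.mean(0).round(1),np.linalg.norm(X-np.roll(X,1,0),axis=1).round(1))
    e=X[1]-X[0];print(np.degrees(np.arctan2(*(X[1]-X[0]))),np.degrees(np.arctan2(*(X[2]-X[3]))))
corners(p,[(140,92),(548,117),(505,508),(115,480)],.039,280,20,5,4.6)
corners(p,[(155,108),(530,128),(490,493),(130,470)],.035,280,20,5,4.6)
t=load('top0.npz')
corners(t,[(155,150),(420,118),(443,377),(172,410)],.039,180,215,8,8)
# station from wrist pads
c=np.array([[630.3,10.4],[639.1,-68.5],[559.3,2.4],[568.2,-76.7]]); print('pads mean',c.mean(0), 'ang', np.degrees(np.arctan2(-(c[0]-c[1])[0],(c[0]-c[1])[1])),np.degrees(np.arctan2(-(c[2]-c[3])[0],(c[2]-c[3])[1])),np.degrees(np.arctan2((c[0]-c[2])[1],(c[0]-c[2])[0])),np.degrees(np.arctan2((c[1]-c[3])[1],(c[1]-c[3])[0])))
```

```text
[[611.3, 133.4], [618.1, 73.1], [557.4, 66.0], [551.0, 126.7]] [584.4  99.8] [60.7 60.7 61.1 61. ]
173.6230723704549 174.0512897506439
[[610.0, 131.1], [616.7, 75.0], [559.4, 68.4], [553.0, 124.9]] [584.8  99.9] [57.3 56.5 57.7 56.9]
173.16275114303795 173.58451964403054
[[613.4, 139.6], [621.4, 69.0], [551.3, 61.6], [543.2, 133.0]] [582.3 100.8] [70.5 71.  70.5 71.8]
173.51630325431145 173.55798380177907
pads mean [599.225 -33.1  ] ang 6.3641015148015425 6.419680845179448 6.428747748829855 6.597280784231753
```

Run:
```python
from h import *
plan((.5844,.1011,.046),6.35)
p=load('w6.npz'); W=cloud(p)
for b in blobs(W,.15,.17,400): print(*b)
P=W[(W[...,2]>.15)&(W[...,2]<.17)]
m=((W[...,2]>.155)&(W[...,2]<.168)); m[:,:225]=0; m[:,410:]=0; m[405:]=0
P=W[m]; r=cv2.minAreaRect((P[:,:2]*1000).astype(np.float32)); print(r,np.median(P[:,2]))
```

```text
t 17.1 shift [104.4   8.1  -2.1] rot [-0.004  0.003  0.   ] (est -0.00) rows>= 3.0 q [10.  9.  5. 87. -0. 94.] q6t 93 F [-0.5  0.  -1. ] op 57.0
[342.   6.] 2387 [574.  197.3] [54.2  1.3] 6.0 157.6
[316. 315.] 28030 [576.6  97.1] [70.3 59. ] 6.5 161.5
((572.798583984375, 132.58657836914062), (63.373313903808594, 129.99827575683594), 7.032896995544434) 0.16146566793014955
```

Emit:
apply_moves(rows=[[[20,8,-2,-0.004,0,0,0.4],[60,8,-2,-0.004,0,0,0.4],[90,8,-2,-0.004,0,0,0.4],[104,8,-2,-0.004,0.003,0,0.4],[104,8,-2,-0.004,0.003,0,0.4],[104,8,-2,-0.004,0.003,0,0.4]]])

```text
time: 17.7
ee_pos: [0.5849, 0.1005, 0.0478]
tcp_rot: [119.2, 89.9, 35.5]
wrist_force: [0.1, -0.8, -0.1]
opening: 0.0568
```

Run:
```python
from h import *
plan((.5844,.1011,.0378),6.35)
p=snap('top')
cv2.imwrite('pics/c9.png',cv2.resize(cv2.cvtColor(p['pixels'][190:330,120:340],cv2.COLOR_RGB2BGR),None,fx=3.5,fy=3.5,interpolation=cv2.INTER_CUBIC))
W=cloud(p)
for b in blobs(W,.009,.021,300): print(*b)
```

```text
t 17.7 shift [10.  -0.5 -0.6] rot [-0.001 -0.001 -0.001] (est -0.00) rows>= 1.0 q [10. 11. -3. 75.  0. 93.] q6t 93 F [ 0.1 -0.8 -0.1] op 56.8
[270.  89.] 1757 [954.6 -11.6] [ 52.8 350.4] 5.8 12.0
[399. 154.] 306 [ 797. -299.] [84.9 88.5] 61.2 13.5
[278. 154.] 2596 [804.2 -26.5] [ 62.5 349.6] 5.4 11.9
[488. 237.] 690 [ 604.4 -487.9] [58.  61.4] 21.4 14.0
[391. 256.] 444 [ 563.8 -273.6] [46.2 46.5] 84.1 13.8
[387. 300.] 461 [ 469.6 -261.9] [45.9 46.2] 71.4 13.8
[436. 311.] 468 [ 443.7 -366.3] [46.4 46.4] 65.3 14.0
[308. 324.] 469 [419.3 -92.8] [46.  45.8] 5.6 14.0
[371. 345.] 480 [ 374.2 -223.6] [45.8 46.1] 5.6 14.0
[465. 362.] 372 [ 337.4 -418.7] [85.4 86.2] 17.5 13.6
```

View pics/c9.png

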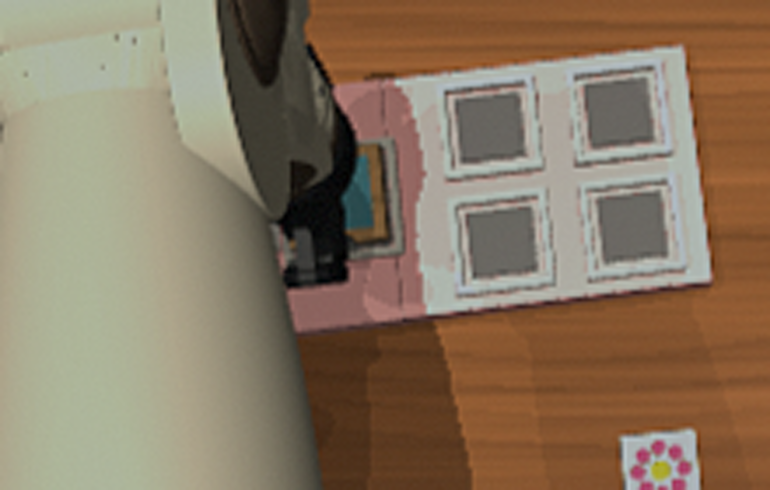

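Emit:
apply_moves(rows=[[[3,-0.5,-0.6,0,0,0,0.4],[6,-0.5,-0.6,0,0,0,0.4],[8,-0.5,-0.6,0,0,0,0.4],[10,-0.5,-0.6,0,0,0,0.4],[10,-0.5,-0.6,0,0,0,0.4]]])

```text
time: 18.25
ee_pos: [0.5846, 0.1013, 0.038]
tcp_rot: [109.3, 89.9, 25.6]
wrist_force: [-0.4, -0.2, -0.7]
opening: 0.0569
```

Emit:
apply_moves(rows=[[[0,0,0,0,0,0,0.75],[0,0,0,0,0,0,0.75],[0,0,0,0,0,0,0.75],[-10,0,0,0,0,0,0.75],[-40,0,0,0,0,0,0.75],[-80,0,0,0,0,0,0.75],[-80,0,0,0,0,0,0.0],[-80,0,0,0,0,0,0.0]]])

```text
time: 19.05
ee_pos: [0.5853, 0.1014, 0.1198]
tcp_rot: [98.9, 89.7, 15.2]
wrist_force: [-0.5, -0.4, -0.1]
opening: 0.0359
```

Run:
```python
from h import *
p=snap('wrist','w10'); W=cloud(p)
for b in blobs(W,.044,.062,400): print(*b)
hsv=cv2.cvtColor(p['pixels'],cv2.COLOR_RGB2HSV)
m=(hsv[...,0]>85)&(hsv[...,0]<105)&(hsv[...,1]>60)
P=W[m&(W[...,2]<.07)&(W[...,2]>.03)]; P=P[~np.isnan(P[:,0])]; print(P.shape,np.median(P,0))
A=np.c_[P[:,:2]-P[:,:2].mean(0),np.ones(len(P))]; print(np.linalg.lstsq(A,P[:,2],rcond=None)[0])
plan((.5845,.0999,.056),6.35)
```

```text
[ 48. 152.] 3546 [447.9 138.6] [29.8 29.9] 50.5 54.3
[314. 167.] 4723 [579.6 146.7] [56.2 24.5] 6.5 55.8
[314. 250.] 11146 [584.5 100. ] [58.1 58.3] 6.2 48.6
(6329, 3) [0.58445504 0.10056561 0.0488294 ]
[0.00017719 0.00096681 0.04884203]
t 19.1 shift [62.4 -0.4  1.4] rot [-0.001 -0.001 -0.002] (est -0.00) rows>= 2.0 q [10. 10.  3. 83.  0. 94.] q6t 93 F [-0.6  0.1 -0.1] op 28.7
```

View pics/w10.png

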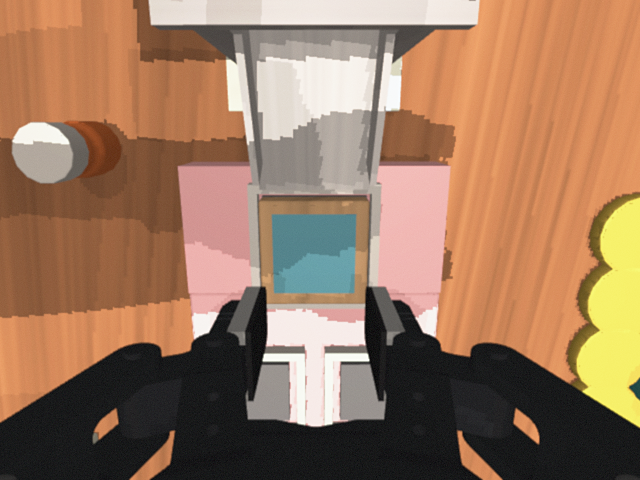

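Emit:
apply_moves(rows=[[[20,0,1.4,0,0,0,0],[50,0,1.4,0,0,0,0],[64,0,1.4,0,0,0,0],[68,0,1.4,0,0,0,0],[70,0,1.4,0,0,0,0],[70,0,1.4,0,0,0,0]]])

```text
time: 19.7
ee_pos: [0.5853, 0.1001, 0.049]
tcp_rot: [102.4, 89.8, 18.7]
wrist_force: [0.6, 0.4, 0.3]
opening: -0.0
```

Right at the cover's top. I'll press down in small steps.

Emit:
apply_moves(rows=[[[2,0,0,0,0,0,0],[4,0,0,0,0,0,0],[5,0,0,0,0,0,0],[6,0,0,0,0,0,0],[6.5,0,0,0,0,0,0],[6.5,0,0,0,0,0,0]]])

```text
time: 20.3
ee_pos: [0.5859, 0.1002, 0.044]
tcp_rot: [98.5, 89.7, 14.8]
wrist_force: [-1.9, -0.5, 10.7]
opening: 0.0002
```

Emit:
apply_moves(rows=[[[1.5,0,0,0,0,0,0],[2.5,0,0,0,0,0,0],[2.5,0,0,0,0,0,0],[0,0,0,0,0,0,0],[-15,0,0,0,0,0,0],[-60,0,0,0,0,0,0.3],[-100,0,0,0,0,0,0.4],[-100,0,0,0,0,0,0.6]]])

```text
time: 21.1
ee_pos: [0.5876, 0.1004, 0.1509]
tcp_rot: [95.4, 89.2, 11.7]
wrist_force: [-0.1, -0.4, 1.0]
opening: 0.0433
```

Run:
```python
from h import *
p=snap('wrist'); W=cloud(p)
for b in blobs(W,.042,.05,400): print(*b)
hsv=cv2.cvtColor(p['pixels'],cv2.COLOR_RGB2HSV)
m=(hsv[...,0]>85)&(hsv[...,0]<105)&(hsv[...,1]>60)
P=W[m&(W[...,2]<.07)&(W[...,2]>.03)]; P=P[~np.isnan(P[:,0])]; print(P.shape,np.median(P,0))
A=np.c_[P[:,:2]-P[:,:2].mean(0),np.ones(len(P))]; print(np.linalg.lstsq(A,P[:,2],rcond=None)[0])
p=snap('top'); W=cloud(p)
for b in blobs(W,.009,.021,300): print(*b)
plan((.4215,-.094,.15),95.6)
plan((.4215,-.094,.15),5.6)
```

```text
[309. 233.] 8364 [585.1 100.1] [58.  57.8] 6.2 43.7
(5428, 3) [0.5879799  0.09752524 0.04382845]
[-0.02185429 -0.00306522  0.04327786]
[270.  89.] 1761 [953.9 -11.5] [ 52.7 350.5] 5.6 11.9
[398. 154.] 305 [ 797.  -298.8] [85.4 87.1] 62.0 13.6
[277. 154.] 2617 [801.7 -26.7] [ 57.8 349.6] 5.5 11.9
[488. 237.] 684 [ 604.5 -488.1] [57.9 59.3] 21.5 14.2
[547. 280.] 635 [ 529.6 -631.4] [200.3  85.7] 11.8 18.4
[391. 256.] 440 [ 564.1 -273.5] [46.2 46.7] 83.9 14.0
[387. 300.] 455 [ 469.4 -261.8] [46.2 45.8] 71.6 14.1
[436. 311.] 473 [ 443.4 -366.4] [46.8 46.3] 65.5 14.1
[309. 324.] 465 [419.3 -92.7] [45.9 45.7] 5.2 14.2
[371. 345.] 481 [ 374.2 -223.6] [45.8 46.2] 5.7 14.1
[465. 362.] 372 [ 337.6 -419.1] [85.5 87.1] 17.1 13.7
t 21.2 shift [  -6.1 -184.8  174.9] rot [ 1.583 -0.007 -0.005] (est 1.58) rows>= 11.0 q [10. 10.  6. 86.  0. 93.] q6t 162 F [-0.5 -0.4 -0.6] op 51.2
t 21.2 shift [  -6.1 -184.8  174.9] rot [ 0.012 -0.001 -0.008] (est 0.01) rows>= 6.0 q [10. 10.  6. 86.  0. 93.] q6t 72 F [-0.5 -0.4 -0.6] op 51.2
```

Emit:
apply_moves(rows=[[[-6,-185,175,0.012,0,-0.008,0.8],[-6,-185,175,0.012,0,-0.008,0.8],[-6,-185,175,0.012,0,-0.008,0.8],[-6,-185,175,0.012,0,-0.008,0.8],[-6,-185,175,0.012,0,-0.008,0.8],[-6,-185,175,0.012,0,-0.008,0.8],[-6,-185,175,0.012,0,-0.008,0.8],[-6,-185,175,0.012,0,-0.008,0.8]]])

```text
time: 22.0
ee_pos: [0.4216, -0.0937, 0.1494]
tcp_rot: [-143.7, 89.9, 131.9]
wrist_force: [0.3, 1.2, 0.6]
opening: 0.0683
```

```bash
cat >> h.py <<'E'
def tiles(n='wrist',lo=.009,hi=.019,name=None,z=.014):
    "tile rects: measured from depth mask, pixel rays cut with plane z (avoids depth noise)"
    p=snap(n,name); W=cloud(p)
    m=((W[...,2]>lo)&(W[...,2]<hi)).astype(np.uint8)
    k,l,s,c=cv2.connectedComponentsWithStats(m,connectivity=4)
    hsv=cv2.cvtColor(p['pixels'],cv2.COLOR_RGB2HSV)
    for i in range(1,k):
        if s[i,4]<300: continue
        r=cv2.minAreaRect((W[l==i][:,:2]*1000).astype(np.float32))
        if not(40<min(r[1]) and max(r[1])<64): continue
        mm=(l==i)&(hsv[...,1]>110)
        a=r[2] if r[2]<45 else r[2]-90
        print(n,'px',c[i].round(0),'xy',np.round(r[0],1),'size',np.round(r[1],1),'yaw %.1f'%a,'z %.1f'%(np.median(W[l==i][:,2])*1000),'hue',np.median(hsv[mm][:,0]) if mm.any() else None)
    return p,W
E
python3 - <<'E'
from h import *
tiles(name='w11')
print(get_obs()['ee_pos'])
E
```

```text
wrist px [316. 223.] xy [421.3 -94.1] size [46.1 46.1] yaw 5.4 z 13.6 hue 171.0
wrist px [241. 384.] xy [ 376.5 -225. ] size [46.1 48.1] yaw 5.4 z 13.5 hue 142.0
[ 0.42173225 -0.09338009  0.14932546]
```

View pics/w11.png

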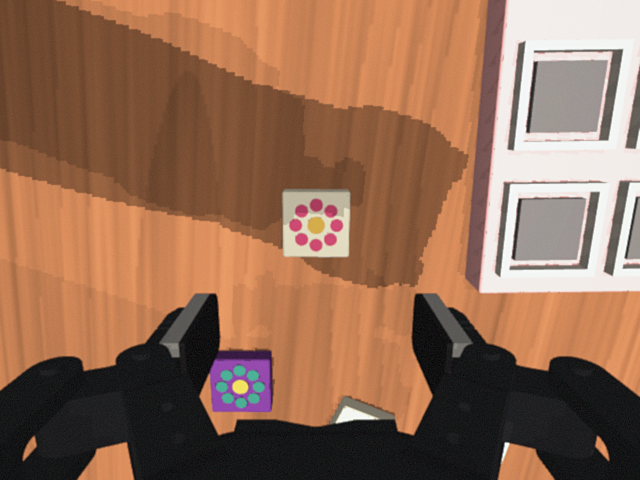

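Run:
```python
from h import *
plan((.4213,-.0941,.0047),5.4)
```

```text
t 22.05 shift [144.6  -0.3   0.9] rot [ 0.005 -0.002  0.001] (est 0.00) rows>= 3.0 q [-13. -12. -15.  87.   0.  72.] q6t 72 F [-0.4  0.4 -0.6] op 68.6
```

Emit:
apply_moves(rows=[[[45,0,1,0.005,0,0,0.8],[90,0,1,0.005,0,0,0.8],[125,0,1,0.005,0,0,0.8],[140,0,1,0.005,0,0,0.8],[144.5,0,1,0.005,0,0,0.8],[144.5,0,1,0.005,0,0,0.7],[144.5,0,1,0.005,0,0,0.5],[144.5,0,1,0.005,0,0,0.3],[144.5,0,1,0.005,0,0,0.3],[144.5,0,1,0.005,0,0,0.3],[144.5,0,1,0.005,0,0,0.3]]])

```text
time: 23.15
ee_pos: [0.4227, -0.0942, 0.0061]
tcp_rot: [133.1, 89.9, 48.5]
wrist_force: [1.8, 1.8, 5.8]
opening: 0.0449
```

Run:
```python
from h import *
print(get_obs()['ee_pos'].round(4))
plan((.5679,-.0769,.15),6.35)
```

```text
[ 0.4227 -0.0942  0.0061]
t 23.15 shift [-143.7  146.4   -3.8] rot [-0.017 -0.001 -0.001] (est -0.02) rows>= 5.0 q [-13.  -9. -29.  70.   0.  72.] q6t 76 F [1.8 1.8 5.8] op 44.9
```

Emit:
apply_moves(rows=[[[-20,0,0,0,0,0,0.3],[-60,0,0,0,0,0,0.3],[-100,20,0,0,0,0,0.3],[-110,60,-2,-0.017,0,0,0.3],[-110,105,-4,-0.017,0,0,0.3],[-110,146,-4,-0.017,0,0,0.3],[-110,146,-4,-0.017,0,0,0.3],[-110,146,-4,-0.017,0,0,0.3],[-110,146,-4,-0.017,0,0,0.3]]])

```text
time: 24.05
ee_pos: [0.5668, -0.0768, 0.1165]
tcp_rot: [144.0, 89.9, 60.4]
wrist_force: [0.3, -1.0, 0.0]
opening: 0.0453
```

Run:
```python
from h import *
print(get_obs()['ee_pos'].round(4))
plan((.5679,-.0769,.042),6.35)
p=snap('wrist','w12'); np.savez('w12.npz',**{k:np.array(v) for k,v in p.items()})
hsv=cv2.cvtColor(p['pixels'],cv2.COLOR_RGB2HSV)
W=cloud(p)
m=((W[...,2]>.033)&(W[...,2]<.0365)&(hsv[...,1]<40)&(hsv[...,2]<175)&(hsv[...,2]>60)).astype(np.uint8)
n,l,s,c=cv2.connectedComponentsWithStats(m,connectivity=4)
for i in range(1,n):
    if s[i,4]>500:
        ys,xs=np.where(l==i); r=cv2.minAreaRect(np.array([pixz(p,(a,b),.035)[:2]*1000 for a,b in zip(xs,ys)],np.float32))
        print(c[i].round(1),s[i],np.round(r[0],1),np.round(r[1],1),r[2])
```

```text
[ 0.5668 -0.0768  0.1165]
t 24.05 shift [74.5  1.   0.3] rot [-0.    -0.001 -0.001] (est -0.00) rows>= 2.0 q [-8.  7. -0. 83.  0. 76.] q6t 76 F [ 0.3 -1.   0. ] op 45.3
[459.6  96.2] [ 419   56   85   82 6253] [630.5   9.4] [40.  39.1] 6.357568740844727
[313.6 116.5] [ 280   57   78   81 2880] [559.5   1.3] [39.4 38.6] 6.357560634613037
[318.4 228.4] [ 283  213   72   32 2235] [567.1 -66.6] [39.2 17.6] 6.3499250411987305
[447.  246.8] [ 410  213   77   69 4825] [639.2 -69.6] [40.1 39.4] 6.352240562438965
```

View pics/w12.png

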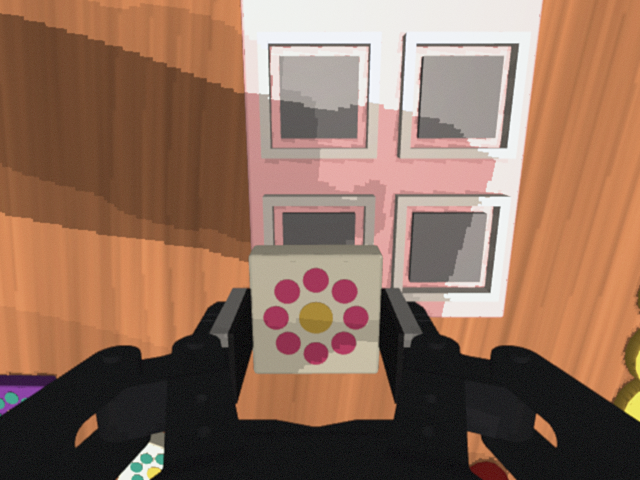

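Run:
```python
from h import *
plan((.568,-.0777,.0416),6.35)
```

```text
t 24.1 shift [75.2  1.   1. ] rot [-0.    -0.001 -0.002] (est -0.00) rows>= 2.0 q [-8.  7. -0. 83.  0. 76.] q6t 76 F [ 0.2 -0.5 -0.7] op 44.7
```

Emit:
apply_moves(rows=[[[30,1,1,0,0,0,0.3],[55,1,1,0,0,0,0.3],[66,1,1,0,0,0,0.3],[70,1,1,0,0,0,0.3],[73,1,1,0,0,0,0.3],[76,1,1,0,0,0,0.3],[76,1,1,0,0,0,0.3]]])

```text
time: 24.8
ee_pos: [0.5682, -0.0777, 0.0414]
tcp_rot: [109.6, 89.8, 25.9]
wrist_force: [0.3, -1.0, -0.3]
opening: 0.0448
```

Emit:
apply_moves(rows=[[[0,0,0,0,0,0,0.63],[0,0,0,0,0,0,0.63],[0,0,0,0,0,0,0.63],[-10,0,0,0,0,0,0.63],[-40,0,0,0,0,0,0.6],[-60,0,0,0,0,0,0.0],[-60,0,0,0,0,0,0.0],[-60,0,0,0,0,0,0.0]]])

```text
time: 25.6
ee_pos: [0.5684, -0.0778, 0.102]
tcp_rot: [99.7, 89.8, 16.0]
wrist_force: [-0.3, 0.1, -0.8]
opening: 0.0079
```

Run:
```python
from h import *
tiles(name='w13',lo=.042,hi=.056)
plan((.568,-.0777,.0485),6.35)
tiles('top')
```

```text
wrist px [315. 254.] xy [568.  -77.7] size [46.1 46.3] yaw 6.4 z 48.5 hue 171.0
t 25.65 shift [52.6 -0.1 -0. ] rot [-0.    -0.001 -0.002] (est -0.00) rows>= 2.0 q [-8.  7. -2. 81.  0. 76.] q6t 76 F [0.6 0.1 0. ] op 0.8
top px [488. 237.] xy [ 604.3 -488.2] size [57.7 59.9] yaw 21.4 z 13.9 hue 144.0
top px [391. 256.] xy [ 564.  -273.5] size [45.9 46.6] yaw -5.9 z 14.0 hue 2.0
top px [387. 300.] xy [ 469.8 -262. ] size [46.  46.5] yaw -18.5 z 14.1 hue 77.0
top px [436. 311.] xy [ 443.5 -366.4] size [47.  46.5] yaw -24.1 z 13.9 hue 17.0
top px [371. 345.] xy [ 374.2 -223.5] size [45.7 46.1] yaw 5.4 z 14.1 hue 143.0
```

View pics/w13.png

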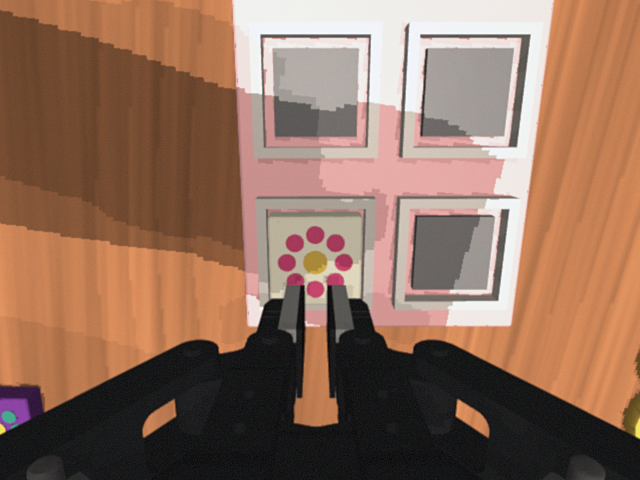

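Emit:
apply_moves(rows=[[[30,0,0,0,0,0,0],[46,0,0,0,0,0,0],[52,0,0,0,0,0,0],[54,0,0,0,0,0,0],[56,0,0,0,0,0,0],[58,0,0,0,0,0,0],[59.5,0,0,0,0,0,0],[60.5,0,0,0,0,0,0],[60.5,0,0,0,0,0,0]]])

```text
time: 26.6
ee_pos: [0.5681, -0.0777, 0.0439]
tcp_rot: [98.1, 89.8, 14.4]
wrist_force: [-13.5, 1.7, 26.2]
opening: -0.0
```

Emit:
apply_moves(rows=[[[-3,0,0,0,0,0,0],[-20,0,0,0,0,0,0],[-60,0,0,0,0,0,0.2],[-60,0,0,0,0,0,0.4]]])

```text
time: 27.0
ee_pos: [0.5704, -0.0781, 0.1096]
tcp_rot: [83.2, 89.3, -0.4]
wrist_force: [0.4, -0.1, 0.7]
opening: 0.0285
```

Run:
```python
from h import *
tiles(lo=.04,hi=.056)
plan((.5664,-.2751,.14),-5.9)
```

```text
wrist px [312. 251.] xy [569.  -77.8] size [46.3 46.1] yaw 6.0 z 43.6 hue 171.0
t 27.05 shift [-32.9 -24.7 195.6] rot [ 0.213 -0.    -0.01 ] (est 0.21) rows>= 4.0 q [-8.  7. -1. 81.  0. 76.] q6t 70 F [ 0.  -0.4 -0.3] op 33.9
```

Pink is home, with its top at 43.6 mm. Next is the red tile.

Emit:
apply_moves(rows=[[[-20,-10,40,0.1,0,0,0.8],[-33,-25,90,0.213,0,-0.01,0.8],[-33,-25,140,0.213,0,-0.01,0.8],[-33,-25,196,0.213,0,-0.01,0.8],[-33,-25,196,0.213,0,-0.01,0.8],[-33,-25,196,0.213,0,-0.01,0.8],[-33,-25,196,0.213,0,-0.01,0.8]]])

```text
time: 27.75
ee_pos: [0.566, -0.2748, 0.1395]
tcp_rot: [-119.3, 89.9, 144.9]
wrist_force: [-0.5, -0.5, -0.5]
opening: 0.0683
```

Run:
```python
from h import *
tiles(name='w14')
print(get_obs()['ee_pos'].round(4))
plan((.5664,-.2751,.0045),-5.9)
```

```text
wrist px [ 26. 181.] xy [ 378.4 -225.1] size [43.8 46.1] yaw 5.4 z 13.6 hue 142.0
wrist px [173. 223.] xy [ 472.  -263.4] size [46.5 46.5] yaw -18.1 z 13.6 hue 83.0
wrist px [317. 226.] xy [ 566.5 -274.9] size [46.3 46.1] yaw -6.2 z 13.6 hue 1.0
[ 0.5662 -0.2743  0.1399]
t 27.8 shift [135.4   0.4   0.8] rot [ 0.001 -0.001  0.001] (est 0.00) rows>= 3.0 q [-26.  15.  12.  86.   0.  70.] q6t 70 F [ 0.1  0.4 -0.2] op 68.3
```

View pics/w14.png

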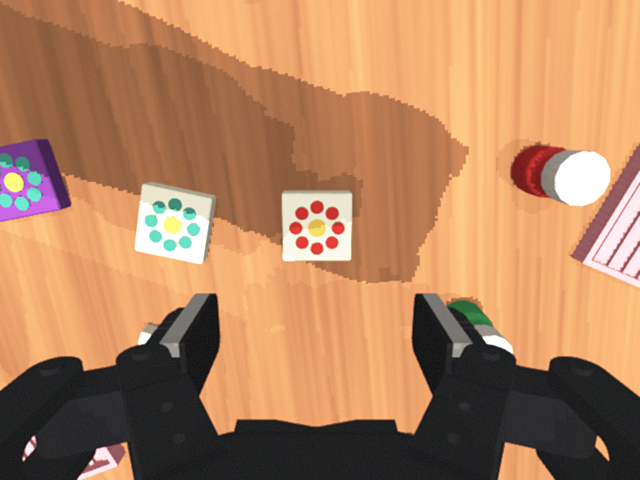

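Emit:
apply_moves(rows=[[[45,0,0.7,0,0,0,0.75],[90,0,0.7,0,0,0,0.75],[120,0,0.7,0,0,0,0.75],[132,0,0.7,0,0,0,0.75],[136,0,0.7,0,0,0,0.75],[136.5,0,0.7,0,0,0,0.75],[136.5,0,0.7,0,0,0,0.5],[136.5,0,0.7,0,0,0,0.3],[136.5,0,0.7,0,0,0,0.3],[136.5,0,0.7,0,0,0,0.3],[136.5,0,0.7,0,0,0,0.3]]])

```text
time: 28.9
ee_pos: [0.5672, -0.2753, 0.0057]
tcp_rot: [87.0, 89.9, -8.8]
wrist_force: [0.4, 1.0, 6.6]
opening: 0.0447
```

Run:
```python
from h import *
print(get_obs()['ee_pos'].round(4))
plan((.6394,-.0695,.12),6.35)
```

```text
[ 0.5672 -0.2753  0.0057]
t 28.9 shift [-114.3   51.2 -212.1] rot [-0.212  0.    -0.002] (est -0.21) rows>= 5.0 q [-26.  17.  -1.  72.   0.  70.] q6t 77 F [0.4 1.  6.6] op 44.7
```

Emit:
apply_moves(rows=[[[-20,0,0,0,0,0,0.3],[-60,0,0,0,0,0,0.3],[-100,10,-40,-0.1,0,0,0.3],[-114,30,-90,-0.212,0,0,0.3],[-114,40,-140,-0.212,0,0,0.3],[-114,51,-190,-0.212,0,0,0.3],[-114,51,-212,-0.212,0,0,0.3],[-114,51,-212,-0.212,0,0,0.3],[-114,51,-212,-0.212,0,0,0.3],[-114,51,-212,-0.212,0,0,0.3]]])

```text
time: 29.9
ee_pos: [0.6391, -0.0703, 0.1202]
tcp_rot: [69.3, 89.8, -14.4]
wrist_force: [-0.8, 0.0, 0.2]
opening: 0.0453
```

Run:
```python
from h import *
print(get_obs()['ee_pos'].round(4))
plan((.6395,-.0701,.0412),6.35)
```

```text
[ 0.6391 -0.0703  0.1202]
t 29.9 shift [79.   0.2 -0.3] rot [-0.001  0.001 -0.003] (est -0.00) rows>= 2.0 q [-6. 17. 11. 84. -0. 77.] q6t 77 F [-0.8  0.   0.2] op 45.3
```

Emit:
apply_moves(rows=[[[35,0.2,-0.3,0,0,-0.003,0.3],[58,0.2,-0.3,0,0,-0.003,0.3],[69,0.2,-0.3,0,0,-0.003,0.3],[74,0.2,-0.3,0,0,-0.003,0.3],[77,0.2,-0.3,0,0,-0.003,0.3],[80,0.2,-0.3,0,0,-0.003,0.3],[80,0.2,-0.3,0,0,-0.003,0.3]]])

```text
time: 30.6
ee_pos: [0.6399, -0.0702, 0.0408]
tcp_rot: [31.4, 89.9, -52.3]
wrist_force: [-0.1, -0.6, 0.1]
opening: 0.0449
```

Emit:
apply_moves(rows=[[[0,0,0,0,0,0,0.62],[0,0,0,0,0,0,0.62],[0,0,0,0,0,0,0.62],[-10,0,0,0,0,0,0.62],[-40,0,0,0,0,0,0.6],[-60,0,0,0,0,0,0.0],[-60,0,0,0,0,0,0.0],[-60,0,0,0,0,0,0.0]]])

```text
time: 31.4
ee_pos: [0.6402, -0.0701, 0.1016]
tcp_rot: [52.2, 89.9, -31.5]
wrist_force: [0.2, 0.1, -0.2]
opening: 0.008
```

Run:
```python
from h import *
tiles(name='w15',lo=.042,hi=.056)
print(get_obs()['ee_pos'].round(4))
tiles('top')
```

```text
wrist px [174. 257.] xy [569.2 -77.9] size [46.4 46.3] yaw 6.8 z 43.6 hue 171.0
wrist px [315. 253.] xy [639.6 -69.8] size [46.1 46.2] yaw 6.2 z 48.5 hue 1.0
[ 0.6397 -0.0701  0.1005]
top px [213. 161.] xy [784.  119.8] size [54.1 50.1] yaw -1.3 z 11.9 hue 29.0
top px [488. 237.] xy [ 604.6 -488.5] size [58.  59.8] yaw 21.1 z 13.9 hue 144.0
top px [387. 300.] xy [ 469.5 -261.9] size [46.2 46.2] yaw -18.2 z 14.0 hue 77.0
top px [436. 311.] xy [ 443.6 -366.2] size [46.6 46.3] yaw -24.2 z 13.9 hue 17.0
top px [371. 345.] xy [ 374.3 -223.7] size [45.7 46.3] yaw 5.7 z 13.8 hue 144.0
```

View pics/w15.png

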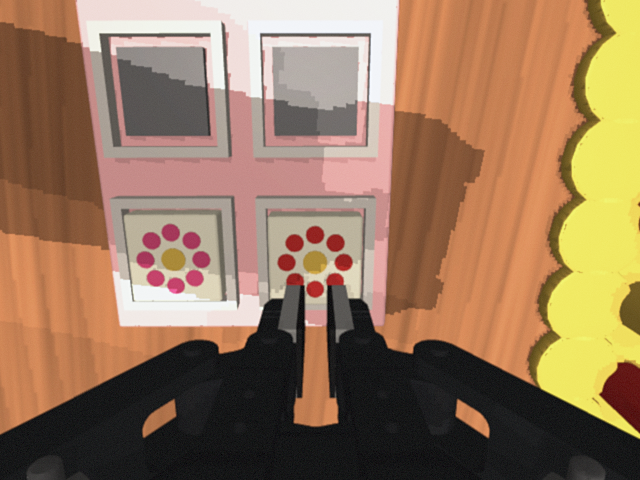

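Red (315,262) sits inside its rim on the raised pad. Next I press it down.

Emit:
apply_moves(rows=[[[30,0,0,0,0,0,0],[45,0,0,0,0,0,0],[51,0,0,0,0,0,0],[53,0,0,0,0,0,0],[55,0,0,0,0,0,0],[57,0,0,0,0,0,0],[58,0,0,0,0,0,0],[58.5,0,0,0,0,0,0],[58.5,0,0,0,0,0,0]]])

```text
time: 32.4
ee_pos: [0.6397, -0.0701, 0.0441]
tcp_rot: [47.2, 89.9, -36.5]
wrist_force: [-7.7, 1.4, 15.0]
opening: -0.0001
```

Emit:
apply_moves(rows=[[[-3,0,0,0,0,0,0],[-20,0,0,0,0,0,0],[-60,0,0,0,0,0,0.2],[-60,0,0,0,0,0,0.4]]])

```text
time: 32.8
ee_pos: [0.6421, -0.0703, 0.1101]
tcp_rot: [71.9, 89.4, -11.8]
wrist_force: [0.2, -0.5, 0.1]
opening: 0.0283
```

Run:
```python
from h import *
tiles(lo=.04,hi=.056)
plan((.472,-.2632,.14),-18.3)
```

```text
wrist px [174. 251.] xy [569.3 -78.4] size [46.3 47.5] yaw 6.5 z 43.6 hue 171.0
wrist px [311. 250.] xy [640.3 -70. ] size [46.1 46.5] yaw 6.5 z 43.5 hue 1.0
t 32.85 shift [ -33.3 -189.4  173.3] rot [ 0.429  0.001 -0.008] (est 0.43) rows>= 6.0 q [-6. 17. 10. 83. -0. 77.] q6t 79 F [ 1.1  0.4 -0.1] op 33.7
```

Red is home. Next is teal, the white tile.

Emit:
apply_moves(rows=[[[-33,-20,20,0.1,0,-0.008,0.75],[-33,-60,55,0.2,0,-0.008,0.75],[-33,-95,87,0.3,0,-0.008,0.75],[-33,-130,120,0.43,0,-0.008,0.75],[-33,-165,150,0.43,0,-0.008,0.75],[-33,-189,173,0.43,0,-0.008,0.75],[-33,-189,173,0.43,0,-0.008,0.75],[-33,-189,173,0.43,0,-0.008,0.75],[-33,-189,173,0.43,0,-0.008,0.75]]])

```text
time: 33.75
ee_pos: [0.4728, -0.2624, 0.1393]
tcp_rot: [-2.1, 90.0, -110.5]
wrist_force: [0.6, 1.4, -0.3]
opening: 0.0639
```

Run:
```python
from h import *
tiles(name='w16')
print(get_obs()['ee_pos'].round(4))
plan((.472,-.2632,.0045),-18.3)
```

```text
wrist px [159. 218.] xy [ 376.7 -225.2] size [46.6 46. ] yaw 5.2 z 13.6 hue 142.0
wrist px [315. 227.] xy [ 472.  -263.2] size [46. 46.] yaw -18.3 z 13.6 hue 83.0
wrist px [326. 370.] xy [ 446.2 -367.5] size [47. 46.] yaw -24.9 z 13.5 hue 19.0
[ 0.473  -0.2622  0.1394]
t 33.8 shift [134.9  -0.6   1.1] rot [0.    0.001 0.   ] (est 0.00) rows>= 3.0 q [-29.   3.  -2.  85.  -0.  79.] q6t 79 F [ 1.2 -0.2 -0.8] op 64.4
```

View pics/w16.png

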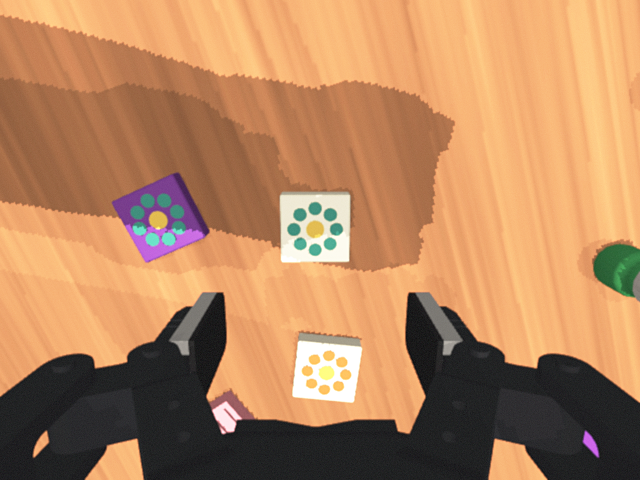

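Emit:
apply_moves(rows=[[[45,-0.6,1.1,0,0,0,0.75],[90,-0.6,1.1,0,0,0,0.75],[120,-0.6,1.1,0,0,0,0.75],[131,-0.6,1.1,0,0,0,0.75],[135.5,-0.6,1.1,0,0,0,0.75],[136,-0.6,1.1,0,0,0,0.75],[136,-0.6,1.1,0,0,0,0.5],[136,-0.6,1.1,0,0,0,0.3],[136,-0.6,1.1,0,0,0,0.3],[136,-0.6,1.1,0,0,0,0.3],[136,-0.6,1.1,0,0,0,0.3]]])

```text
time: 34.9
ee_pos: [0.4731, -0.2637, 0.0053]
tcp_rot: [70.6, 89.8, -37.7]
wrist_force: [0.0, 2.5, 7.1]
opening: 0.0451
```

Run:
```python
from h import *
print(get_obs()['ee_pos'].round(4))
plan((.5593,.0018,.12),6.35)
```

```text
[ 0.4731 -0.2637  0.0053]
t 34.9 shift [-115.    -1.1 -279. ] rot [-0.43   0.002 -0.003] (est -0.43) rows>= 7.0 q [-29.   6. -14.  70.  -0.  79.] q6t 84 F [0.  2.5 7.1] op 45.1
```

Emit:
apply_moves(rows=[[[-20,0,0,0,0,0,0.3],[-60,0,0,0,0,0,0.3],[-100,0,-40,-0.1,0,0,0.3],[-115,-1,-90,-0.2,0,0,0.3],[-115,-1,-140,-0.3,0,0,0.3],[-115,-1,-190,-0.43,0,0,0.3],[-115,-1,-235,-0.43,0,0,0.3],[-115,-1,-279,-0.43,0,0,0.3],[-115,-1,-279,-0.43,0,0,0.3],[-115,-1,-279,-0.43,0,0,0.3],[-115,-1,-279,-0.43,0,0,0.3]]])

```text
time: 36.0
ee_pos: [0.5593, 0.0012, 0.1204]
tcp_rot: [45.7, 89.8, -38.0]
wrist_force: [0.4, -0.5, -0.8]
opening: 0.0452
```

Run:
```python
from h import *
print(get_obs()['ee_pos'].round(4))
plan((.5593,.0016,.0405),6.35)
```

```text
[0.5593 0.0012 0.1204]
t 36.0 shift [79.9 -0.2 -0.6] rot [-0.     0.003 -0.003] (est -0.00) rows>= 2.0 q [ 0.  5. -2. 83. -0. 84.] q6t 84 F [ 0.4 -0.5 -0.8] op 45.2
```

Emit:
apply_moves(rows=[[[35,-0.2,-0.6,0,0.003,-0.003,0.3],[58,-0.2,-0.6,0,0.003,-0.003,0.3],[69,-0.2,-0.6,0,0.003,-0.003,0.3],[74,-0.2,-0.6,0,0.003,-0.003,0.3],[77,-0.2,-0.6,0,0.003,-0.003,0.3],[80,-0.2,-0.6,0,0.003,-0.003,0.3],[80,-0.2,-0.6,0,0.003,-0.003,0.3]]])

```text
time: 36.7
ee_pos: [0.5596, 0.0015, 0.0409]
tcp_rot: [116.9, 90.0, 33.2]
wrist_force: [-0.3, 0.1, -0.6]
opening: 0.0449
```

Emit:
apply_moves(rows=[[[0,0,0,0,0,0,0.62],[0,0,0,0,0,0,0.62],[0,0,0,0,0,0,0.62],[-10,0,0,0,0,0,0.62],[-40,0,0,0,0,0,0.6],[-60,0,0,0,0,0,0.0],[-60,0,0,0,0,0,0.0],[-60,0,0,0,0,0,0.0]]])

```text
time: 37.5
ee_pos: [0.5599, 0.0015, 0.1016]
tcp_rot: [96.2, 89.9, 12.5]
wrist_force: [0.3, 0.6, -0.1]
opening: 0.0079
```

Run:
```python
from h import *
tiles(name='w17',lo=.04,hi=.056)
print(get_obs()['ee_pos'].round(4))
tiles('top')
```

```text
wrist px [396.  60.] xy [585.5  96.8] size [58.4 51. ] yaw 6.3 z 43.7 hue 15.0
wrist px [315. 253.] xy [559.4   1.4] size [46.1 46.3] yaw 6.3 z 48.5 hue 82.0
[0.5594 0.0015 0.1007]
top px [488. 237.] xy [ 604.4 -488.1] size [57.8 60.2] yaw 21.4 z 13.9 hue 144.0
top px [436. 311.] xy [ 443.2 -366.2] size [46.6 46.1] yaw -25.4 z 14.0 hue 17.0
top px [371. 345.] xy [ 374.2 -223.8] size [45.7 46.3] yaw 5.4 z 14.0 hue 144.0
```

View pics/w17.png

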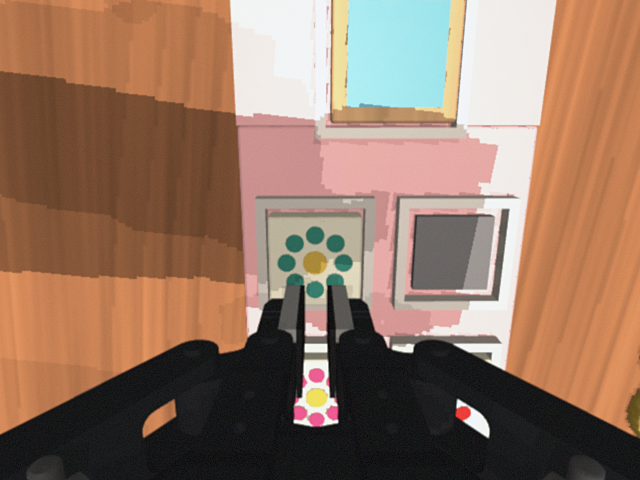

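Teal (315,262) lies in its seat. I press it down.

Emit:
apply_moves(rows=[[[30,0,0,0,0,0,0],[45,0,0,0,0,0,0],[51,0,0,0,0,0,0],[53,0,0,0,0,0,0],[55,0,0,0,0,0,0],[57,0,0,0,0,0,0],[58,0,0,0,0,0,0],[58.5,0,0,0,0,0,0],[58.5,0,0,0,0,0,0]]])

```text
time: 38.5
ee_pos: [0.5595, 0.0015, 0.0441]
tcp_rot: [99.5, 89.9, 15.8]
wrist_force: [-7.6, -0.2, 15.4]
opening: 0.0
```

Emit:
apply_moves(rows=[[[-3,0,0,0,0,0,0],[-20,0,0,0,0,0,0],[-60,0,0,0,0,0,0.2],[-60,0,0,0,0,0,0.4]]])

```text
time: 38.9
ee_pos: [0.562, 0.0015, 0.1095]
tcp_rot: [86.1, 89.5, 2.4]
wrist_force: [0.9, -0.3, 0.9]
opening: 0.0282
```

Run:
```python
from h import *
tiles(lo=.04,hi=.056)
tiles('top')
plan((.446,-.3675,.14),-24.9)
```

```text
wrist px [387.  60.] xy [585.6  97.5] size [58.5 53.1] yaw 6.4 z 43.7 hue 15.0
wrist px [312. 251.] xy [560.4   1.4] size [46.1 46.7] yaw 6.3 z 43.5 hue 82.0
wrist px [312. 385.] xy [569.2 -78.5] size [46.3 48.7] yaw 5.8 z 43.5 hue 169.0
top px [488. 237.] xy [ 604.6 -488.1] size [57.9 59.4] yaw 20.9 z 14.0 hue 144.0
top px [436. 311.] xy [ 443.2 -366.3] size [46.7 46. ] yaw -24.8 z 13.8 hue 17.0
top px [371. 345.] xy [ 374.2 -223.7] size [45.8 46.4] yaw 5.3 z 14.0 hue 143.0
t 39.0 shift [ -35.3 -154.2  354.1] rot [ 0.545 -0.001 -0.004] (est 0.54) rows>= 8.0 q [ 0.  6. -3. 81.  0. 84.] q6t 75 F [-0.1 -0.3 -0. ] op 34.3
```

Emit:
apply_moves(rows=[[[-35,0,0,0,0,-0.004,0.75],[-35,-25,50,0.13,0,-0.004,0.75],[-35,-45,100,0.26,0,-0.004,0.75],[-35,-65,150,0.4,0,-0.004,0.75],[-35,-85,195,0.545,0,-0.004,0.75],[-35,-105,240,0.545,0,-0.004,0.75],[-35,-125,285,0.545,0,-0.004,0.75],[-35,-145,330,0.545,0,-0.004,0.75],[-35,-154,354,0.545,0,-0.004,0.75],[-35,-154,354,0.545,0,-0.004,0.75],[-35,-154,354,0.545,0,-0.004,0.75],[-35,-154,354,0.545,0,-0.004,0.75]]])

```text
time: 40.2
ee_pos: [0.4464, -0.3665, 0.1391]
tcp_rot: [-148.0, 89.9, 97.2]
wrist_force: [0.1, 0.8, -0.2]
opening: 0.064
```

Run:
```python
from h import *
tiles(name='w18')
print(get_obs()['ee_pos'].round(4))
plan((.446,-.3675,.0045),-24.9)
```

```text
wrist px [112.  66.] xy [ 376.6 -225.3] size [46.5 46.8] yaw 5.1 z 13.6 hue 142.0
wrist px [316. 228.] xy [ 446.  -367.8] size [46.3 46. ] yaw -24.6 z 13.6 hue 11.0
wrist px [598. 288.] xy [ 607.  -489.8] size [58.2 59.7] yaw 21.2 z 13.6 hue 144.0
[ 0.4466 -0.3663  0.1393]
t 40.25 shift [1.348e+02 1.000e-01 1.600e+00] rot [ 0.001 -0.001  0.001] (est 0.00) rows>= 3.0 q [-39.   8.   3.  85.   0.  75.] q6t 75 F [ 0.  -0.3 -0.1] op 64.1
```

View pics/w18.png

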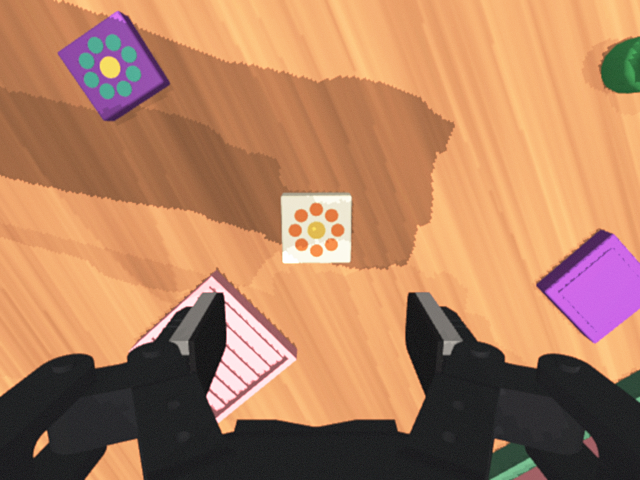

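Emit:
apply_moves(rows=[[[45,0,1.9,0,0,0,0.75],[90,0,1.9,0,0,0,0.75],[120,0,1.9,0,0,0,0.75],[131,0,1.9,0,0,0,0.75],[135.5,0,1.9,0,0,0,0.75],[136,0,1.9,0,0,0,0.75],[136,0,1.9,0,0,0,0.5],[136,0,1.9,0,0,0,0.3],[136,0,1.9,0,0,0,0.3],[136,0,1.9,0,0,0,0.3],[136,0,1.9,0,0,0,0.3]]])

```text
time: 41.35
ee_pos: [0.4468, -0.3685, 0.0054]
tcp_rot: [110.3, 89.8, -4.6]
wrist_force: [0.2, 0.4, 6.1]
opening: 0.045
```

Run:
```python
from h import *
print(get_obs()['ee_pos'].round(4))
plan((.6308,.0098,.12),6.35)
```

```text
[ 0.4468 -0.3685  0.0054]
t 41.35 shift [-114.2    8.4 -420.7] rot [-0.544 -0.    -0.003] (est -0.54) rows>= 9.0 q [-40.  11.  -9.  70.   0.  75.] q6t 85 F [0.2 0.4 6.1] op 45.0
```

Emit:
apply_moves(rows=[[[-20,0,0,0,0,0,0.3],[-60,0,0,0,0,0,0.3],[-100,2,-40,-0.1,0,0,0.3],[-114,4,-90,-0.25,0,0,0.3],[-114,6,-140,-0.4,0,0,0.3],[-114,8,-190,-0.544,0,0,0.3],[-114,8,-235,-0.544,0,0,0.3],[-114,8,-280,-0.544,0,0,0.3],[-114,8,-325,-0.544,0,0,0.3],[-114,8,-370,-0.544,0,0,0.3],[-114,8,-421,-0.544,0,0,0.3],[-114,8,-421,-0.544,0,0,0.3],[-114,8,-421,-0.544,0,0,0.3],[-114,8,-421,-0.544,0,0,0.3],[-114,8,-421,-0.544,0,0,0.3]]])

```text
time: 42.85
ee_pos: [0.6304, 0.009, 0.1203]
tcp_rot: [76.7, 89.8, -7.1]
wrist_force: [-0.3, 0.1, 0.1]
opening: 0.0449
```

Run:
```python
from h import *
print(get_obs()['ee_pos'].round(4))
plan((.6307,.0092,.0405),6.35)
```

```text
[0.6304 0.009  0.1203]
t 42.85 shift [79.8  0.1 -0.2] rot [-0.002  0.001 -0.003] (est -0.00) rows>= 2.0 q [ 1. 15.  9. 84. -0. 85.] q6t 84 F [-0.3  0.1  0.1] op 44.9
```

Emit:
apply_moves(rows=[[[35,0.1,-0.2,-0.002,0.001,-0.003,0.3],[58,0.1,-0.2,-0.002,0.001,-0.003,0.3],[69,0.1,-0.2,-0.002,0.001,-0.003,0.3],[74,0.1,-0.2,-0.002,0.001,-0.003,0.3],[77,0.1,-0.2,-0.002,0.001,-0.003,0.3],[80,0.1,-0.2,-0.002,0.001,-0.003,0.3],[80,0.1,-0.2,-0.002,0.001,-0.003,0.3]]])

```text
time: 43.55
ee_pos: [0.631, 0.0091, 0.041]
tcp_rot: [98.3, 89.9, 14.7]
wrist_force: [-1.0, -0.3, -0.2]
opening: 0.0451
```

Emit:
apply_moves(rows=[[[0,0,0,0,0,0,0.62],[0,0,0,0,0,0,0.62],[0,0,0,0,0,0,0.62],[-10,0,0,0,0,0,0.62],[-40,0,0,0,0,0,0.6],[-60,0,0,0,0,0,0.0],[-60,0,0,0,0,0,0.0],[-60,0,0,0,0,0,0.0]]])

```text
time: 44.35
ee_pos: [0.6313, 0.0091, 0.1016]
tcp_rot: [91.0, 89.9, 7.4]
wrist_force: [0.2, -0.7, -0.9]
opening: 0.0078
```

Run:
```python
from h import *
tiles(name='w19',lo=.04,hi=.056)
print(get_obs()['ee_pos'].round(4))
```

```text
wrist px [236.  60.] xy [585.4  96.5] size [58.3 51.1] yaw 6.3 z 43.7 hue 15.0
wrist px [175. 256.] xy [560.5   1.6] size [46.4 46.3] yaw 6.4 z 43.6 hue 83.0
wrist px [315. 253.] xy [630.8   7.6] size [46.1 50.1] yaw 6.4 z 48.5 hue 10.0
[0.6308 0.0091 0.1006]
```

View pics/w19.png

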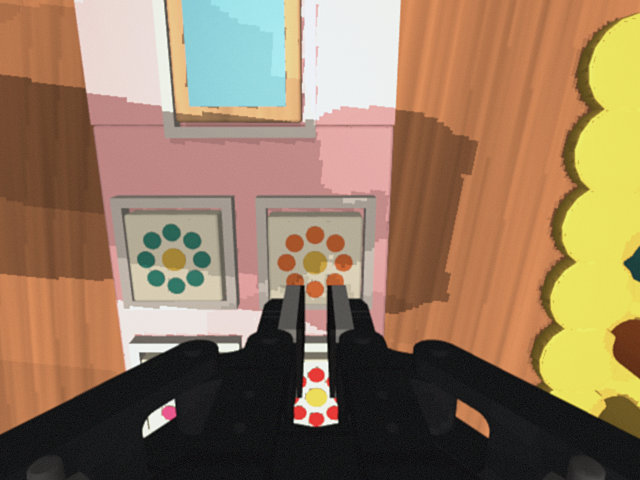

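Orange (315,262) lies in its seat. I press it down.

Emit:
apply_moves(rows=[[[30,0,0,0,0,0,0],[45,0,0,0,0,0,0],[51,0,0,0,0,0,0],[53,0,0,0,0,0,0],[55,0,0,0,0,0,0],[57,0,0,0,0,0,0],[58,0,0,0,0,0,0],[58.5,0,0,0,0,0,0],[58.5,0,0,0,0,0,0]]])

```text
time: 45.3
ee_pos: [0.6311, 0.0092, 0.0441]
tcp_rot: [90.8, 89.9, 7.2]
wrist_force: [-7.1, 0.1, 11.7]
opening: 0.0002
```

Emit:
apply_moves(rows=[[[-3,0,0,0,0,0,0],[-20,0,0,0,0,0,0],[-60,0,0,0,0,0,0.0],[-110,0,0,0,0,0,0.0],[-150,0,0,0,0,0,0.0],[-190,0,30,0,0,0,0.4],[-190,0,30,0,0,0,0.4],[-190,0,30,0,0,0,0.4]]])

```text
time: 46.1
ee_pos: [0.6348, -0.0213, 0.2351]
tcp_rot: [87.4, 89.7, 3.7]
wrist_force: [1.1, -0.1, -0.3]
opening: 0.0341
```

Run:
```python
from h import *
tiles(lo=.04,hi=.056,name='w20')
plan((.45,-.3,.3),-6)
```

```text
wrist px [266.  40.] xy [585.1  98.5] size [58.1 55.2] yaw 6.2 z 43.7 hue 15.0
wrist px [225. 169.] xy [560.4   1.4] size [46.4 45.9] yaw 6.4 z 43.6 hue 83.0
wrist px [315. 169.] xy [631.3   9.4] size [45.9 45.8] yaw 6.1 z 43.6 hue 10.0
wrist px [230. 264.] xy [568.9 -77.4] size [46.4 46.1] yaw 6.1 z 43.5 hue 167.0
wrist px [315. 264.] xy [640.5 -70.3] size [45.9 47.5] yaw 5.2 z 43.5 hue 1.0
t 46.15 shift [ -66.9 -213.7  257.2] rot [ 0.215 -0.    -0.002] (est 0.22) rows>= 7.0 q [-2. 17. 24. 97.  0. 82.] q6t 62 F [-0.2 -0.3 -0.2] op 34.4
```

View pics/w20.png

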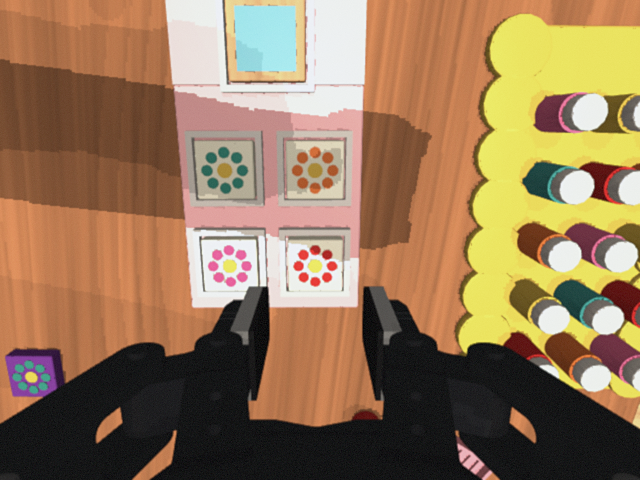

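Emit:
apply_moves(rows=[[[-30,-40,50,0,0,0,0.4],[-50,-80,100,0,0,0,0.4],[-65,-120,150,0,0,0,0.4],[-65,-160,200,0,0,0,0.4],[-65,-214,257,0,0,0,0.4],[-65,-214,257,0,0,0,0.4],[-65,-214,257,0,0,0,0.4],[-65,-214,257,0,0,0,0.4],[-65,-214,257,0,0,0,0.4]]])

```text
time: 47.05
ee_pos: [0.4492, -0.3001, 0.2968]
tcp_rot: [148.0, 89.9, 64.2]
wrist_force: [-0.0, 0.5, -0.3]
opening: 0.0343
```

Run:
```python
from h import *
p,W=tiles('top',lo=.0405,hi=.047,name='t21')
for b in blobs(W,.165,.19,50): print('handle?',*b)
for c in [(582.3,100.8),(557,2.3),(566,-77),(628.5,10.4),(637.3,-69)]:
    d=np.hypot(W[...,0]*1000-c[0],W[...,1]*1000-c[1])
    P=W[(d<20)&(W[...,2]<.1)]
    k=np.linalg.lstsq(np.c_[P[:,:2]-np.array(c)/1000,np.ones(len(P))],P[:,2],rcond=None)[0]
    print(c,len(P),'z %.1f'%(k[2]*1000),'tilt deg',np.degrees(k[:2]).round(2))
for b in blobs(W,.048,.062,40): print('jar?',*b)
save(snap('side'),'s21')
```

```text
top px [296. 221.] xy [638.1 -68.9] size [48.2 48. ] yaw 9.8 z 43.7 hue 2.0
top px [259. 225.] xy [628.8  10.3] size [51.4 46.1] yaw 6.3 z 43.7 hue 17.0
top px [216. 247.] xy [584.5 102.4] size [61.8 60.3] yaw 6.2 z 43.9 hue 20.0
top px [300. 253.] xy [568.3 -77.2] size [50.  48.3] yaw 8.6 z 44.0 hue 167.0
top px [263. 258.] xy [559.2   2.5] size [48.6 45.6] yaw 6.6 z 43.7 hue 81.0
handle? [137. 249.] 243 [549.4 227.9] [ 45.5 101.9] 38.1 177.8
handle? [123. 236.] 132 [581.3 246.5] [21.6 41.6] 58.3 180.0
handle? [139. 295.] 119 [471.7 213.9] [24.2 12.6] 2.9 179.3
handle? [190. 476.] 98 [156.1 108.5] [26.3  8.8] 56.1 176.0
(582.3, 100.8) 280 z 44.4 tilt deg [-0.61  0.62]
(557, 2.3) 278 z 44.0 tilt deg [ 0.45 -0.53]
(566, -77) 277 z 44.1 tilt deg [0.3  0.43]
(628.5, 10.4) 274 z 44.0 tilt deg [-0.66  0.22]
(637.3, -69) 267 z 44.0 tilt deg [0.56 0.81]
jar? [325.  92.] 63 [ 927.3 -134.5] [15.6 26.5] 11.3 58.4
jar? [276.  96.] 91 [919.8 -24.4] [28.2 24.7] 65.0 58.4
jar? [252.  98.] 89 [917.1  29.8] [28.2 28. ] 70.4 59.4
jar? [301.  95.] 59 [920.5 -81.8] [16.  27.3] 11.5 57.6
jar? [227. 101.
[... 309 characters left out ...]
6. ] 57.2 59.9
jar? [331. 130.] 58 [ 839.4 -147.5] [15.4 27.8] 35.9 58.1
jar? [280. 133.] 101 [832.9 -33.1] [26.1 27.4] 22.6 59.7
jar? [305. 132.] 75 [836.4 -89.4] [23.9 23.3] 29.6 59.1
jar? [230. 139.] 73 [818.7  75.7] [27.8 19.7] 74.6 59.5
jar? [255. 137.] 71 [822.1  19.4] [27.4 17. ] 89.3 58.5
jar? [ 43. 153.] 130 [787.  475.8] [27.7 57.9] 59.9 54.7
jar? [ 60. 166.] 90 [763.1 441.2] [20.  59.8] 53.0 56.1
jar? [381. 186.] 149 [ 710.2 -251.1] [28.7 28.9] 21.9 54.6
jar? [430. 208.] 157 [ 660.4 -355.1] [29.3 28.2] 66.6 54.4
jar? [629. 218.] 255 [ 635.4 -770.6] [61.7 34.9] 83.7 52.7
jar? [193. 248.] 264 [577.5 148.7] [54.7 25.8] 5.2 55.7
jar? [195. 312.] 175 [445.5 139.1] [29.1 28.6] 88.5 54.7
```

View pics/t21.png

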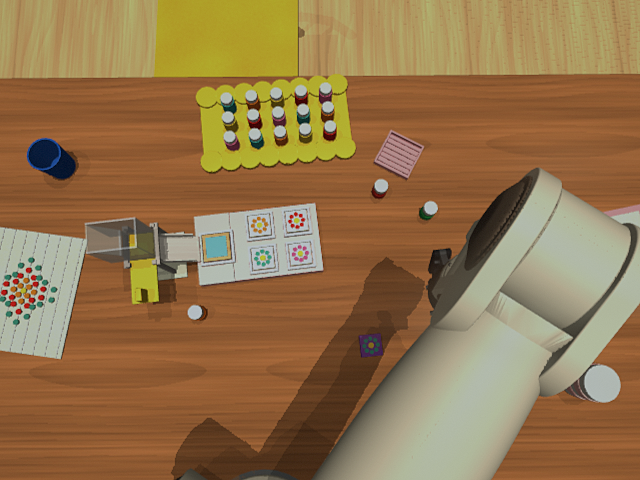

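View pics/s21.png

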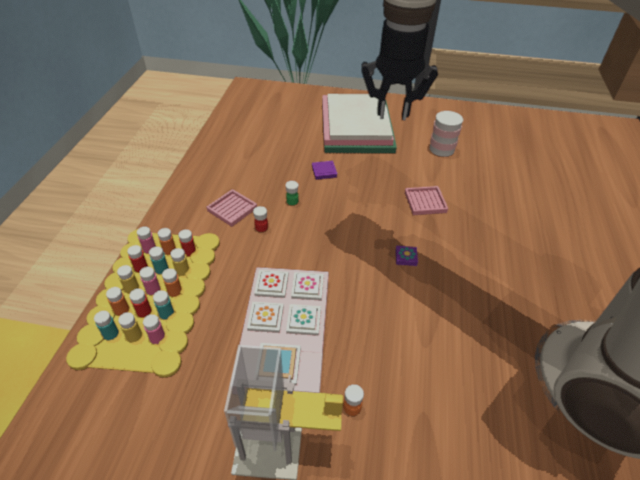

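Run:
```python
from h import *
print(bot.job_done())
```

```text
the job is handed in; nothing more can be done
None
```

The craft kit is made up and handed in, at about 47 s on the robot's clock; no verdict was reported.

**What I did:** I pulled the gate 55 mm to its stop and saw all six beads in the well, then pushed it shut against its stop. After that I laid the cover over the well and pressed it home. All four flower tiles were there. I put pink, red, teal and orange each in its own seat, face up, and pressed each with about 12–26 N.

**Last checks:**
- **Gate:** the handle reads (471.7, 213.9) mm, within 0.1 mm of where it was at the start.
- **Cover and tiles:** their tops stand about 44 mm above the table, which is the fully-home height. They are level to within about 1°, which is the depth noise.
- **Bystanders:** the three jars are standing, and the purple look-alikes were left alone. I saw nothing knocked aside during the run.

**What disagreed or went wrong:**
- The top and wrist cameras differed by about 2 mm. I placed by the wrist camera, because its jaw-direction reading agreed with the cover's grasp.
- A plane fit on the cover just after pressing showed about 1.3° of tilt, likely from stray pixels. The final fit showed under 1°.
- On the first move joint 6 ran up to its 180° limit, so I turned the gripper the other way round before touching anything.

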